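Clear the kitchen turntable: stack the plates, sort the utensils

ROBOT

A 7-joint arm with a two-finger parallel gripper is mounted at the origin on the work surface. World frame = base frame: x ahead of the robot, y to its left, z up, the work surface at z = 0. Lengths are in m, angles in rad, forces in N, time in s.
With the tool pointing down it reaches from about 0.4 to 0.85 m from the base axis. Payload 4.5 kg.
Tool frame: the origin (TCP) lies at the very end of the fingers, on their centre line; the grasp point (between the pads) lies 19 mm behind it; z points along the fingers, y is the line along which they close (so a half turn about z gives the same grasp; the last joint's range is limited). The gripper opens to 88 mm and grips with 3 to 60 N. Pads are 18 mm wide; open, the fingers measure 123 mm over their backs; the gripper's body (75 mm by 187 mm) begins 45 mm behind the grasp point.
Start: joints at [-1.306, 0.689, -0.195, 1.565, 0.157, 0.902, -0.215], TCP at [0.143, 0.608, 0.239] pointing down, gripper open.
Joint ranges: [-3.01, 3.01], [-0.46, 2.08], [-1.47, 1.51], [0.13, 2.56], [-1, 4.14], [0.04, 2.09], [-2.66, 2.66]. Speed limits (rad/s): [2.57, 2.57, 3.14, 3.14, 3.14, 3.14, 3.14].

INTERFACE

Orientations are given as a 3x3 rotation matrix whose columns are the frame's x, y, z axes.
In Python, from station import ctrl gives the robot as it stands.
- The arm moves only by the shell command python3 -m jog 'ROWS'. ROWS is JSON, one flat list of numbers, 7 for each row, row after row: the shift along the tool's x, y, z each as a share of 0.15 m, from -1 to 1, then the turn, a rotation vector about the tool's x, y, z each as a share of 45 degrees, from -1 to 1, then the opening, from -1 (shut) to 1 (fully open). A call has 1 to 20 rows; each row is the pose to reach, as a shift and turn from the pose commanded when the call began, along the tool's axes at that moment; what a row does not reach only later rows make up. A row lasts 1/12 s, in which the tool goes at most 41.7 mm and 7.16 degrees, less where a joint would pass 70% of its speed; a pose out of reach is approached as far as the arm can. A call with a number of a shift or a turn outside -1 to 1 is refused whole. A call with a gripper value outside its range is refused whole. The fingers move at their own pace and stop on an object; the grip force is fixed at half the most. Time passes only in rows, so rows that repeat a pose let the fingers close. It gives the time, the measured TCP pose, the force, the opening and the grip force at its end, in the units of the state.
- ctrl.state(): the state, without advancing time (a new reading comes with each control period).
- ctrl.snapshot(name): name is "side" or "top"; returns a dict with "img" (384x512x3 uint8, red, green, blue), "K" (3x3 intrinsics, pixels), "rvec" (rotation vector, rad) and "tvec" (3), from world to camera coordinates, as OpenCV has them. Camera axes: x right, y down, z forward; pixel columns grow to the right and rows downward; lengths in m; the calibration is good to about 2 mm. A picture is of the moment at which its call begins. There is no depth.
- ctrl.job_done(): hands the job in; it is judged then, once.
Trained networks look in the newest picture that a camera, given by its name, has taken for a name from the list of things; names that differ only in an ending like _2 or _b are one class to them, and where a whole thing is asked for, a point or a joint stands for the part that bears it (a point fixed in the world has none). Each returns a list of dicts, best first, with "p" (0 to 1); they miss things now and then, are a little off and sometimes report something else, mostly with a low value. They report only what shows in the picture. A call takes as long as a camera call.
- ctrl.recognise(camera, label): "rect" ([left, top, right, bottom] in pixels, round what is visible of it).
- ctrl.regions_of(camera, label): "mask" (384x512 bool, what is visible of it) and "rect" ([left, top, right, bottom] in pixels, round what is visible of it).
The state is a dict: "time_s": time; "joints": joint angles; "qd": joint speeds; "joint_efforts": joint torques, N m; "position": TCP position; "eef_rot": TCP orientation; "ft_force": force on the tool from outside, world axes, zero at the start; "moment": the same for the moment, N m; "width": opening from 0.0 (shut) to 1.0 (fully open); "grip_force": force on a finger pad.
Only numpy, scipy, OpenCV 4.12 (cv2) and the standard library are available. Lean on these libraries where they do the work, as an engineer would, in place of code of your own. Each camera call takes 0.05 s, during which the arm holds its last target. There are 200 camera calls.

TASK

Service is over: clear the turntable at the pass. Stack all the oblong plates in one neat pile, right way up and edges flush, in the middle of the wooden carrying board and lengthways along it, setting them down rather than dropping them; put the spoons down inside the steel pan and the spatula down inside the black pan. Leave the oil bottle, the copper pot and the ramekin where they stand.

Things in the scene. Friction and masses are not known exactly. Their poses are not given: they have to be found in the camera images.
- turntable: fixed foot of a lazy Susan, 260 mm across, hidden under its platter; origin at the centre of its underside on the worktop. The round wooden platter is 400 mm across, its top 36 mm above the worktop; it turns freely about this centre with next to no friction when something on it is pushed. It stands left or right of the robot's centre line
- platter (a joint): angle of the platter about the vertical, rad, counterclockwise from above; no stops, no spring
- plate_a: oblong white porcelain plate, thin blue lines on its rim, 150 x 60 mm, 14 mm thick in all, flat underneath, rim level; 0.15 to 0.3 kg; origin at the centre of its underside, x along its length, z up. Three or four of plates a to d are there, starting on the turntable; all alike, they pile up in steps of 14 mm
- plate_b: oblong white porcelain plate, thin blue lines on its rim, 150 x 60 mm, 14 mm thick in all, flat underneath, rim level; 0.15 to 0.3 kg; origin at the centre of its underside, x along its length, z up. Three or four of plates a to d are there, starting on the turntable; all alike, they pile up in steps of 14 mm
- plate_c: oblong white porcelain plate, thin blue lines on its rim, 150 x 60 mm, 14 mm thick in all, flat underneath, rim level; 0.15 to 0.3 kg; origin at the centre of its underside, x along its length, z up. Three or four of plates a to d are there, starting on the turntable; all alike, they pile up in steps of 14 mm
- plate_d: oblong white porcelain plate, thin blue lines on its rim, 150 x 60 mm, 14 mm thick in all, flat underneath, rim level; 0.15 to 0.3 kg; origin at the centre of its underside, x along its length, z up. Three or four of plates a to d are there, starting on the turntable; all alike, they pile up in steps of 14 mm
- spoon_a: all-steel spoon, 140 mm long, lying flat; origin midway along it at the underside, x towards the round bowl (38 mm wide, from 32 to 70 mm along +x); handle 13 mm wide, 12 mm high, from 70 mm along -x to 22 mm along +x; grip it about 10 mm along -x; 80 g. One or two of spoons a and b are there, starting amid the turntable
- spoon_b: all-steel spoon, 140 mm long, lying flat; origin midway along it at the underside, x towards the round bowl (38 mm wide, from 32 to 70 mm along +x); handle 13 mm wide, 12 mm high, from 70 mm along -x to 22 mm along +x; grip it about 10 mm along -x; 80 g. One or two of spoons a and b are there, starting amid the turntable
- spatula: spatula, dark wooden handle, flat steel blade, 140 mm long, lying flat; origin midway along it at the underside, x towards the blade (52 x 32 x 4 mm, from 18 to 70 mm along +x); handle 13 mm wide, 12 mm high, from 70 mm along -x to 10 mm along +x; grip it about 10 mm along -x; 70 g; starts amid the turntable, parallel to the spoons, neighbours 48 mm apart
- board: fixed wooden carrying board lying on a thin grey rubber mat, 200 x 110 mm and 16 mm thick; origin at the centre of its underside, x along its length
- board_top (a point): middle of the board, on its top face, about 20 mm above the worktop; the pile goes centred here, the plates' length along the board's length
- steel_pan: fixed open pan of bright steel, for spoons, on the rubber mat: 176 x 108 mm over the rim, 66 mm high, inside 166 x 98 mm, floor 3 mm thick; origin at the centre of its underside, about 4 mm above the worktop, x along its length. The steel and the black pan stand side by side about 145 mm apart, either one on the left
- black_pan: fixed open pan of black plastic, for the spatula, on the rubber mat: same size as the steel pan; origin at the centre of its underside, x along its length
- oil_bottle: amber glass oil bottle, 60 mm across and 190 mm high, to be left alone; origin at the centre of its underside
- copper_pot: small copper pot, 100 mm across and 65 mm high, to be left alone; origin at the centre of its underside
- ramekin: white ramekin, 64 mm across and 40 mm high, to be left alone; origin at the centre of its underside

How it is judged:
At the end, for the whole second after the job is handed in: All at rest: plates flat, right way up (0.06 rad), within 15 mm of the board's middle, 9 mm of each other, 0.12 rad of its length; spoons in the steel pan, spatula in the black pan, origins inside the walls and under 45 mm above the pan's underside (horizontal distance between each of plate_a, plate_b, plate_c, plate_d and board_top below 0.015 m and angle between the x axis of each of plate_a, plate_b, plate_c, plate_d and the x axis of board, either way round below 0.12 rad and angle between each of plate_a, plate_b, plate_c, plate_d's own z axis and vertical below 0.06 rad and z of each of plate_a, plate_b, plate_c, plate_d in the frame of board_top above -0.004 m and linear speed of each of plate_a, plate_b, plate_c, plate_d, spoon_a, spoon_b, spatula below 0.02 m/s and horizontal distance between each of plate_b, plate_c, plate_d and plate_a below 0.009 m and angle between the x axis of each of plate_b, plate_c, plate_d and the x axis of plate_a, either way round below 0.12 rad and horizontal distance between each of plate_c, plate_d and plate_b below 0.009 m and angle between the x axis of each of plate_c, plate_d and the x axis of plate_b, either way round below 0.12 rad and horizontal distance between plate_d and plate_c below 0.009 m and angle between the x axis of plate_d and the x axis of plate_c, either way round below 0.12 rad and x of spoon_a in the frame of steel_pan between -0.083 and 0.083 m and y of spoon_a in the frame of steel_pan between -0.05 and 0.05 m and z of spoon_a in the frame of steel_pan between -0.005 and 0.045 m and x of spoon_b in the frame of steel_pan between -0.083 and 0.083 m and y of spoon_b in the frame of steel_pan between -0.05 and 0.05 m and z of spoon_b in the frame of steel_pan between -0.005 and 0.045 m and x of spatula in the frame of black_pan between -0.083 and 0.083 m and y of spatula in the frame of black_pan between -0.05 and 0.05 m and z of spatula in the frame of black_pan between -0.005 and 0.045 m); the robot touches nothing.
It fails at once if a bystander is moved by more than 30 mm or tipped over (distance of any of oil_bottle, copper_pot, ramekin from where it was at the start of the episode above 0.03 m or angle between any of oil_bottle, copper_pot, ramekin's own z axis and vertical above 0.6 rad).
It fails at once if a plate is dropped or thrown: out of the fingers it moves faster than 1.2 m/s (a fall of some 7 cm) ((linear speed of plate_a above 1.2 m/s and contact force between the fingers and plate_a below 0.05 N) or (linear speed of plate_b above 1.2 m/s and contact force between the fingers and plate_b below 0.05 N) or (linear speed of plate_c above 1.2 m/s and contact force between the fingers and plate_c below 0.05 N) or (linear speed of plate_d above 1.2 m/s and contact force between the fingers and plate_d below 0.05 N)).
Of plate_a, plate_b, plate_c, plate_d only 3 to 4 are there at a start; the rules pass over those that are not, and their reading is None.
Of spoon_a, spoon_b only 1 to 2 are there at a start; the rules pass over those that are not, and their reading is None.
At some moment in a run one of spoon_a, spoon_b, spatula may be knocked a few centimetres aside while the robot is not near it.
It also fails if it takes over 208 s, if anything falls off the work surface, if the arm or the gripper's body presses on something with over 40 N, if the wrist force passes 120 N, or if a joint passes its speed limit or range.

## Working session

There is one attempt and no reset: what is moved stays moved. The work goes in short steps, Python scripts to look and compute and a shell command to move; the robot and the scene stay as the last step left them, time stands still between calls to the robot, and variables do not carry over. Pictures are saved under pics/ and viewed, at most 14 in all, crops included, and the job is handed in when it is done.

```bash
ls; mkdir -p pics; python3 - <<'E'
from station import ctrl
import cv2
s=ctrl.state();print(s)
for n in("top","side"):
    d=ctrl.snapshot(n);cv2.imwrite(f"pics/{n}0.png",d["img"][:,:,::-1]);print(n,d["K"],d["rvec"],d["tvec"])
E
```

```text
pics
{'time_s': 0.0, 'joints': array([-1.30623688,  0.68999867, -0.19451169,  1.5663262 ,  0.1573139 ,
        0.9025216 , -0.21507391]), 'qd': array([ 0.00146456,  0.00019355, -0.00169813,  0.00087037, -0.00036465,
        0.0018781 , -0.00031901]), 'joint_efforts': array([-1.65050124e-04, -5.27565622e+01, -1.26734074e+00, -1.53430510e+01,
       -5.27348800e-02,  6.38929603e-03,  1.70466546e-04]), 'position': array([0.14285753, 0.607804  , 0.23790558]), 'eef_rot': array([[-9.73519330e-01,  2.28604540e-01, -2.79651880e-04],
       [ 2.28604663e-01,  9.73517604e-01, -1.83941125e-03],
       [-1.48251736e-04, -1.85463214e-03, -9.99998269e-01]]), 'ft_force': array([0.48845052, 0.48568633, 0.71780858]), 'moment': array([-0.02976248,  0.06037821, -0.02269922]), 'grip_force': 0.0, 'width': 1.0001021142132496}
top [[436.77901173   0.         255.65255446]
 [  0.         436.77901173 181.4192993 ]
 [  0.           0.           1.        ]] [ 2.15355259 -2.16785181  0.13231895] [-0.01073438  0.59397684  1.67296482]
side [[495.72782728   0.         262.3209074 ]
 [  0.         495.72782728 185.3727719 ]
 [  0.           0.           1.        ]] [ 2.14264099 -0.26601297  0.17522783] [-0.57318415  0.10138498  1.48996607]
```

View pics/top0.png

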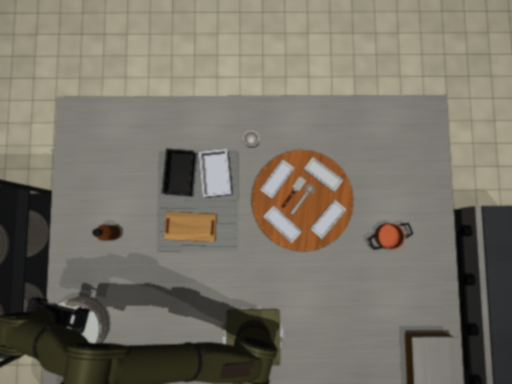

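View pics/side0.png

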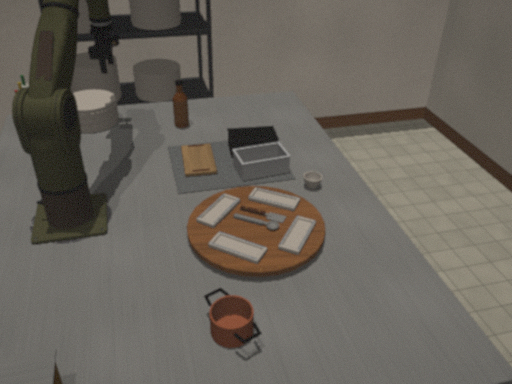

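The top view shows four plates on the platter at about (278,178), (324,174), (282,224) and (328,219), with the spatula (293,191) and one spoon (302,199) between them. The board is at (190,227), black pan (180,172), steel pan (216,173), ramekin (252,139), bottle (107,232), and pot (389,236). Next I'll measure these.

```bash
cat > h.py <<'E'
from station import ctrl
import numpy as np, cv2
def cam(n):
    d=ctrl.snapshot(n); d["R"]=cv2.Rodrigues(np.array(d["rvec"]))[0]; d["t"]=np.array(d["tvec"]).ravel(); return d
def unproj(d,uv,z):
    uv=np.atleast_2d(np.array(uv,float)); r=np.c_[uv,np.ones(len(uv))]@np.linalg.inv(d["K"]).T@d["R"]
    c=-d["R"].T@d["t"]; s=(z-c[2])/r[:,2]; return (c+s[:,None]*r)[:,:2]
def proj(d,P): return cv2.projectPoints(np.array(P,float).reshape(-1,3),np.array(d["rvec"],float),np.array(d["tvec"],float),np.array(d["K"]),None)[0].reshape(-1,2)
def meas(d,cn,label,z,pmin=.3):
    """per region: p, centre, long-axis angle deg, extents (mm) on plane z"""
    out=[]
    for g in ctrl.regions_of(cn,label):
        if g["p"]<pmin: continue
        v,u=np.nonzero(g["mask"])
        if len(u)<4: continue
        X=unproj(d,np.c_[u,v],z)
        (cx,cy),(w,h),a=cv2.minAreaRect((X*1000).astype(np.float32))
        m=X.mean(0); ev,E=np.linalg.eigh(np.cov((X-m).T)); ax=E[:,1]; q=(X-m)@E
        if (q[:,1]**3).mean()<0: ax=-ax;
        out.append((round(g["p"],2),np.round(m,4),np.round([cx/1e3,cy/1e3],4),round(float(np.degrees(np.arctan2(ax[1],ax[0]))),1),np.round(np.ptp(q,axis=0)[::-1]*1e3),len(u)))
    return out
E
python3 - <<'E'
from h import *
Z=dict(plate_a=.05,spoon_a=.044,spatula=.044,board=.02,steel_pan=.07,black_pan=.07,platter=.036,oil_bottle=.1,copper_pot=.065,ramekin=.04)
for n in("top","side"):
    d=cam(n);print(n,"campos",-d["R"].T@d["t"])
    for l,z in Z.items():
        for m in meas(d,n,l,z): print(l,*m)
E
```

```text
top campos [ 0.38955782 -0.00982261  1.7320171 ]
plate_a 0.97 [ 0.6037 -0.0961] [ 0.6042 -0.0947] 143.1 [148.  64.] 577
plate_a 0.83 [ 0.6189 -0.2744] [ 0.6183 -0.275 ] -127.6 [148.  61.] 562
plate_a 0.76 [ 0.445  -0.2887] [ 0.4454 -0.2898] -40.4 [148.  60.] 584
plate_a 0.61 [ 0.4293 -0.1137] [ 0.4295 -0.1132] 46.0 [146.  59.] 576
spoon_a 0.74 [ 0.562  -0.2219] [ 0.5618 -0.2237] 147.9 [36. 28.] 55
spatula 0.69 [ 0.5154 -0.1933] [ 0.52   -0.1922] 76.6 [395. 394.] 5460
spatula 0.6 [ 0.5643 -0.1673] [ 0.5537 -0.1609] 144.1 [124.  29.] 152
board 0.65 [0.421 0.244] [0.4211 0.2439] 86.1 [201. 111.] 1452
steel_pan 0.94 [0.624  0.1442] [0.624  0.1441] -173.6 [181. 113.] 1340
black_pan 0.59 [0.6291 0.2832] [0.6291 0.283 ] -6.0 [179. 117.] 1346
platter 0.84 [ 0.516  -0.1942] [ 0.5229 -0.1926] 1.5 [398. 396.] 5767
oil_bottle 0.74 [0.3989 0.5401] [0.399  0.5435] 88.9 [101.  56.] 356
copper_pot 0.84 [ 0.3812 -0.52  ] [ 0.3807 -0.5264] -74.6 [154.  98.] 686
ramekin 0.67 [0.7659 0.0042] [0.7663 0.0045] 129.3 [60. 60.] 193
side campos [ 0.22870598 -1.28965646  0.9183124 ]
plate_a 0.87 [ 0.4449 -0.29
[... 324 characters left out ...]
8
spatula 0.66 [ 0.5509 -0.1587] [ 0.5481 -0.1551] 140.1 [139.  41.] 291
spatula 0.53 [ 0.5068 -0.2464] [ 0.5171 -0.2123] 85.9 [416. 391.] 6095
board 0.83 [0.4181 0.2294] [0.4186 0.2377] 84.0 [235. 115.] 1017
steel_pan 0.75 [0.6144 0.0972] [0.6174 0.1012] 52.5 [276. 224.] 1709
black_pan 0.73 [0.6188 0.269 ] [0.6212 0.248 ] -156.6 [253. 184.] 967
platter 0.92 [ 0.5079 -0.239 ] [ 0.5193 -0.2011] 105.8 [412. 402.] 5929
platter 0.41 [0.6349 0.3325] [0.6374 0.3054] -157.2 [270. 193.] 958
oil_bottle 0.63 [0.3965 0.5241] [0.4013 0.5675] 84.5 [460.  58.] 592
copper_pot 0.72 [ 0.3742 -0.55  ] [ 0.3764 -0.5363] 91.1 [176. 106.] 2157
ramekin 0.52 [ 0.7617 -0.0053] [ 0.7618 -0.0073] -109.4 [99. 57.] 230
```

```bash
cat >> h.py <<'E'
def plan(wps,state=None):
    """wps: (x,y,z,psi_deg of tool y); prints one final row (shift,turn) per call"""
    s=ctrl.state(); p=np.array(s["position"]); R=np.array(s["eef_rot"])
    print("pos",np.round(p,4),"psi",round(float(np.degrees(np.arctan2(R[1,1],R[0,1]))),2),"t",round(s["time_s"],2),"w",round(s["width"],3))
    from scipy.spatial.transform import Rotation as Ro
    for x,y,z,a in wps:
        P=np.array([x,y,z]); c,sn=np.cos(np.radians(a)),np.sin(np.radians(a)); T=np.array([[-sn,c,0],[c,sn,0],[0,0,-1.]])
        rv=Ro.from_matrix(R.T@T).as_rotvec()
        n=max(1,int(np.ceil(max(np.abs(rv).max()/np.radians(44.9),np.abs(P-p).max()/.13))))
        p0,R0=p,R
        for i in range(1,n+1):
            p1=p0+(P-p0)*i/n; R1=R0@Ro.from_rotvec(rv*i/n).as_matrix()
            sh=R.T@(p1-p)/.15; tu=Ro.from_matrix(R.T@R1).as_rotvec()/np.radians(45)
            print(np.round(sh,3).tolist(),np.round(tu,3).tolist(),"rows>=",int(np.ceil(max(np.linalg.norm(sh)*.15/.0417,np.linalg.norm(tu)*45/7.16))))
            p,R=p1,R1
        print("  -- at",x,y,z,a)
E
python3 - <<'E'
from h import *
d=cam("top"); im=d["img"][145:255,250:360,::-1]; cv2.imwrite("pics/c1.png",cv2.resize(im,None,fx=5,fy=5,interpolation=cv2.INTER_CUBIC))
plan([(.40,.25,.24,60),(.551,-.154,.16,53)])
E
```

```text
pos [0.1429 0.6085 0.2388] psi 76.78 t 1.25 w 1.003
[-0.738, -0.645, -0.003] [0.0, -0.0, 0.124] rows>= 4
[-0.798, -0.57, -0.003] [0.0, -0.0, 0.124] rows>= 4
[-0.849, -0.489, -0.003] [0.0, -0.0, 0.124] rows>= 4
  -- at 0.4 0.25 0.24 60
[-0.555, -0.457, 0.133] [-0.0, -0.0, 0.039] rows>= 3
[-0.568, -0.44, 0.133] [-0.0, -0.0, 0.039] rows>= 3
[-0.581, -0.423, 0.133] [-0.0, -0.0, 0.039] rows>= 3
[-0.594, -0.405, 0.133] [-0.0, -0.0, 0.039] rows>= 3
  -- at 0.551 -0.154 0.16 53
```

View pics/c1.png

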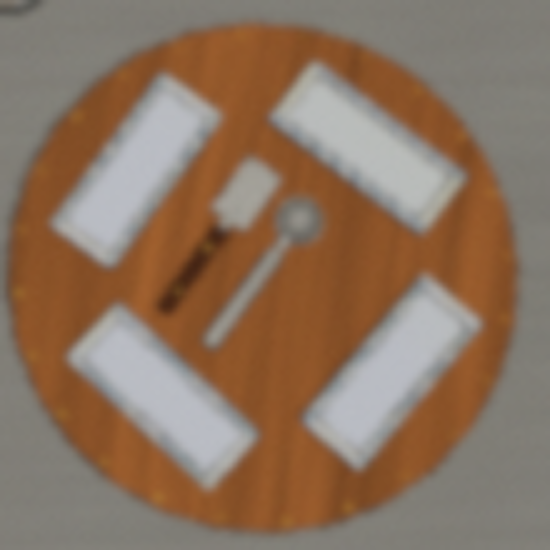

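The spatula runs from blade tip (265,168) to handle end (165,308) in the crop, and the spoon from bowl tip (310,200) to handle end (208,345). There is only one spoon. I'll approach the spatula with the fingers part open.

```bash
python3 -m jog '[-0.738,-0.645,0,0,0,0.124,-0.1, -0.738,-0.645,0,0,0,0.124,-0.1, -0.738,-0.645,0,0,0,0.124,-0.1, -0.738,-0.645,0,0,0,0.124,-0.1, -0.738,-0.645,0,0,0,0.124,-0.1]' && python3 -m jog '[-0.8,-0.57,0,0,0,0.124,-0.1, -0.8,-0.57,0,0,0,0.124,-0.1, -0.8,-0.57,0,0,0,0.124,-0.1, -0.8,-0.57,0,0,0,0.124,-0.1, -0.8,-0.57,0,0,0,0.124,-0.1]' && python3 -m jog '[-0.85,-0.49,0,0,0,0.124,-0.1, -0.85,-0.49,0,0,0,0.124,-0.1, -0.85,-0.49,0,0,0,0.124,-0.1, -0.85,-0.49,0,0,0,0.124,-0.1, -0.85,-0.49,0,0,0,0.124,-0.1]'
python3 - <<'E'
from h import *
d=cam("top")
for t,e in (((265,168),(165,308)),((310,200),(208,345))):
    A=unproj(d,[[250+t[0]/5-.4,145+t[1]/5-.4],[250+e[0]/5-.4,145+e[1]/5-.4]],.042)
    v=A[0]-A[1];L=np.linalg.norm(v);m=A.mean(0);print("centre",m,"len",L,"ang",np.degrees(np.arctan2(v[1],v[0])),"grip",m-.01*v/L)
for l in("spatula","spoon_a"):print(l,meas(d,"top",l,.044))
print(ctrl.state()["position"],ctrl.state()["joints"])
E
```

```text
time_s: 1.67
position: [0.2334, 0.4833, 0.2387]
eef_rot: [[-0.944, 0.33, 0.003], [0.33, 0.944, -0.005], [-0.004, -0.004, -1.0]]
ft_force: [0.2, -0.2, 0.3]
width: 0.647
grip_force: 0.0
time_s: 2.08
position: [0.3182, 0.3645, 0.2388]
eef_rot: [[-0.907, 0.421, 0.002], [0.42, 0.907, -0.004], [-0.003, -0.003, -1.0]]
ft_force: [-0.0, 0.6, -0.1]
width: 0.448
grip_force: 0.0
time_s: 2.5
position: [0.4036, 0.2458, 0.2388]
eef_rot: [[-0.862, 0.506, 0.002], [0.506, 0.862, -0.002], [-0.003, -0.001, -1.0]]
ft_force: [-0.2, -0.8, 0.3]
width: 0.453
grip_force: 0.0
centre [ 0.55020877 -0.15810652] len 0.13477013974254876 ang -36.19323897633694 grip [ 0.54213847 -0.15220141]
centre [ 0.52312186 -0.19180407] len 0.13859678001772713 ang -35.92834091220102 grip [ 0.51502435 -0.18593634]
spatula [(0.65, array([ 0.3781, -0.5256]), array([ 0.3788, -0.529 ]), -73.1, array([173., 105.]), 817), (0.62, array([ 0.5562, -0.1623]), array([ 0.5498, -0.1545]), 143.9, array([138.,  31.]), 200)]
spoon_a [(0.45, array([ 0.5344, -0.2006]), array([ 0.5281, -0.1889]), 143.7, array([135.,  36.]), 174)]
[0.39987479 0.25175921 0.23884095] [-0.54524403  0.4951302  -0.17073243  2.01212415  0.13240945  0.64349992
  0.24790147]
```

```bash
python3 - <<'E'
from h import *
plan([(.542,-.152,.16,54),(.542,-.152,.039,54)])
E
```

```text
pos [0.3999 0.2518 0.2388] psi 60.15 t 2.65 w 0.446
[-0.541, -0.466, 0.13] [0.0, -0.0, 0.034] rows>= 3
[-0.553, -0.451, 0.13] [0.0, -0.0, 0.034] rows>= 3
[-0.565, -0.436, 0.131] [0.0, -0.0, 0.034] rows>= 3
[-0.576, -0.421, 0.131] [0.0, -0.0, 0.034] rows>= 3
  -- at 0.542 -0.152 0.16 54
[0.0, 0.0, 0.807] [0.0, -0.0, 0.0] rows>= 3
  -- at 0.542 -0.152 0.039 54
```

```bash
python3 -m jog '[-0.541,-0.466,0.13,0,0,0.034,-0.1, -0.541,-0.466,0.13,0,0,0.034,-0.1, -0.541,-0.466,0.13,0,0,0.034,-0.1]' >/dev/null && python3 -m jog '[-0.553,-0.451,0.13,0,0,0.034,-0.1, -0.553,-0.451,0.13,0,0,0.034,-0.1, -0.553,-0.451,0.13,0,0,0.034,-0.1]' >/dev/null&& python3 -m jog '[-0.565,-0.436,0.13,0,0,0.034,-0.1, -0.565,-0.436,0.13,0,0,0.034,-0.1, -0.565,-0.436,0.13,0,0,0.034,-0.1]' >/dev/null && python3 -m jog '[-0.576,-0.421,0.13,0,0,0.034,-0.1, -0.576,-0.421,0.13,0,0,0.034,-0.1, -0.576,-0.421,0.13,0,0,0.034,-0.1, -0.576,-0.421,0.13,0,0,0.034,-0.1, -0.576,-0.421,0.13,0,0,0.034,-0.1]'
python3 - <<'E'
from h import *
d=cam("side"); 
for l in("spatula","spoon_a"):
  for m in meas(d,"side",l,.044):print(l,*m)
plan([(.542,-.152,.039,54)])
E
```

```text
time_s: 3.82
position: [0.5428, -0.1532, 0.1602]
eef_rot: [[-0.808, 0.589, 0.0], [0.589, 0.808, 0.001], [0.001, 0.001, -1.0]]
ft_force: [0.1, 1.1, 0.4]
width: 0.443
grip_force: 0.0
spatula 0.67 [ 0.5543 -0.1611] [ 0.5489 -0.1589] 141.1 [143.  40.] 310
spoon_a 0.47 [ 0.5296 -0.194 ] [ 0.5204 -0.1934] 144.9 [133.  45.] 290
spoon_a 0.37 [ 0.5054 -0.2477] [ 0.5177 -0.211 ] 111.5 [408. 402.] 6178
pos [ 0.5424 -0.1509  0.1609] psi 54.18 t 3.97 w 0.454
[-0.003, -0.009, 0.813] [0.002, -0.001, 0.004] rows>= 3
  -- at 0.542 -0.152 0.039 54
```

```bash
python3 -m jog '[0,0,0.25,0,0,0,-0.1, 0,0,0.5,0,0,0,-0.1, 0,0,0.7,0,0,0,-0.1, 0,-0.005,0.81,0,0,0,-0.1, 0,-0.005,0.81,0,0,0,-0.1, 0,-0.005,0.81,0,0,0,-0.1]' && python3 -m jog '[0,0,0,0,0,0,-1, 0,0,0,0,0,0,-1, 0,0,0,0,0,0,-1, 0,0,0,0,0,0,-1, 0,0,0,0,0,0,-1, 0,0,0,0,0,0,-1]' && python3 -m jog '[0,0,-0.2,0,0,0,-1, 0,0,-0.4,0,0,0,-1, 0,0,-0.65,0,0,0,-1, 0,0,-0.9,0,0,0,-1, 0,0,-0.9,0,0,0,-1, 0,0,-0.9,0,0,0,-1]'
python3 - <<'E'
from h import *
for n in ("top","side"):
  d=cam(n)
  print(n,"spoon",*meas(d,n,"spoon_a",.044)); print("black",*meas(d,n,"black_pan",.07)); print("spat",*meas(d,n,"spatula",.16))
plan([(.629,.283,.17,88),(.629,.283,.06,88)])
E
```

```text
time_s: 4.47
position: [0.5417, -0.1521, 0.0391]
eef_rot: [[-0.81, 0.586, -0.0], [0.586, 0.81, 0.001], [0.001, 0.001, -1.0]]
ft_force: [-0.9, 0.4, -0.1]
width: 0.452
grip_force: 0.0
time_s: 4.97
position: [0.5422, -0.1547, 0.0396]
eef_rot: [[-0.808, 0.589, 0.001], [0.589, 0.808, 0.0], [-0.001, 0.001, -1.0]]
ft_force: [0.0, 1.3, 2.7]
width: 0.142
grip_force: 29.7
time_s: 5.47
position: [0.5426, -0.1555, 0.1761]
eef_rot: [[-0.808, 0.589, 0.004], [0.589, 0.808, -0.001], [-0.004, 0.002, -1.0]]
ft_force: [-1.1, -0.3, -1.6]
width: 0.144
grip_force: 29.7
top spoon (0.67, array([ 0.5956, -0.0887]), array([ 0.611 , -0.1035]), -39.4, array([147.,  60.]), 231)
black (0.89, array([0.6263, 0.2832]), array([0.6274, 0.2833]), -4.5, array([180., 115.]), 1347) (0.53, array([ 0.3781, -0.5191]), array([ 0.377 , -0.5244]), -72.5, array([173., 109.]), 915)
spat
side spoon (0.71, array([ 0.5071, -0.2443]), array([ 0.5182, -0.2106]), 100.5, array([408., 396.]), 6233) (0.69, array([ 0.5272, -0.1928]), array([ 0.5246, -0.1848]), 138.7, array([139.,  40.]), 258)
black (0.84, array([0.5664, 0.2683]), array([0.5675, 0.2552]), -103.0, array([190.,  71.]), 383) (0.66, array([ 0.4332, -0.3144]), array([ 0.4324, -0.3122]), 132.0, array([153.,  71.]), 974)
spat (0.6, array([ 0.5677, -0.1477]), array([ 0.5541, -0.1385]), 140.8, array([142.,  37.]), 205) (0.31, array([ 0.4711, -0.3794]), array([ 0.4788, -0.355 ]), 64.1, array([362., 344.]), 6838)
pos [ 0.541  -0.1548  0.1732] psi 53.93 t 5.87 w 0.146
[0.311, 0.676, 0.005] [-0.0, -0.001, -0.189] rows>= 3
[0.207, 0.715, 0.005] [-0.0, -0.001, -0.189] rows>= 3
[0.099, 0.738, 0.005] [-0.0, -0.001, -0.189] rows>= 3
[-0.011, 0.744, 0.005] [-0.0, -0.001, -0.189] rows>= 3
  -- at 0.629 0.283 0.17 88
[-0.0, -0.0, 0.733] [0.0, 0.0, 0.0] rows>= 3
  -- at 0.629 0.283 0.06 88
```

```bash
python3 -m jog '[0.311,0.676,0,0,0,-0.189,-1, 0.311,0.676,0,0,0,-0.189,-1, 0.311,0.676,0,0,0,-0.189,-1, 0.311,0.676,0,0,0,-0.189,-1]' >/dev/null && python3 -m jog '[0.207,0.715,0,0,0,-0.189,-1, 0.207,0.715,0,0,0,-0.189,-1, 0.207,0.715,0,0,0,-0.189,-1, 0.207,0.715,0,0,0,-0.189,-1]' >/dev/null&& python3 -m jog '[0.1,0.738,0,0,0,-0.189,-1, 0.1,0.738,0,0,0,-0.189,-1, 0.1,0.738,0,0,0,-0.189,-1, 0.1,0.738,0,0,0,-0.189,-1]' >/dev/null && python3 -m jog '[0.05,0.744,0,0,0,-0.16,-1, 0.05,0.744,0,0,0,-0.16,-1, 0.05,0.744,0,0,0,-0.16,-1, 0.05,0.744,0,0,0,-0.16,-1, 0.05,0.744,0,0,0,-0.16,-1, 0.05,0.744,0,0,0,-0.16,-1]'
python3 - <<'E'
from h import *
for n in("side","top"):
  d=cam(n); cv2.imwrite(f"pics/{n}2.png",d["img"][:,:,::-1])
  print("steel",*meas(d,n,"steel_pan",.07)); print("spat",*meas(d,n,"spatula",.17)); print("spoon",*meas(d,n,"spoon_a",.044))
plan([(.619,.283,.04,86)])
E
```

```text
time_s: 7.37
position: [0.6208, 0.2824, 0.1734]
eef_rot: [[-0.998, 0.06, -0.001], [0.06, 0.998, -0.003], [0.001, -0.003, -1.0]]
ft_force: [0.1, -0.6, -1.2]
width: 0.141
grip_force: 29.7
steel (0.68, array([0.6126, 0.0968]), array([0.6168, 0.1008]), 54.2, array([284., 221.]), 1725)
spat
spoon (0.77, array([ 0.5249, -0.191 ]), array([ 0.5224, -0.1874]), 138.2, array([135.,  34.]), 223) (0.5, array([ 0.436 , -0.1034]), array([ 0.4371, -0.1026]), 42.3, array([164.,  73.]), 736)
steel (0.79, array([0.6247, 0.1427]), array([0.6256, 0.1427]), 4.9, array([184., 111.]), 1336)
spat
spoon (0.54, array([ 0.547 , -0.2139]), array([ 0.5272, -0.192 ]), 138.1, array([130.,  31.]), 79)
pos [0.6209 0.2838 0.1744] psi 86.58 t 7.77 w 0.145
[0.006, -0.003, 0.448] [-0.0, 0.0, 0.006] rows>= 2
[0.006, -0.003, 0.448] [-0.0, 0.0, 0.006] rows>= 2
  -- at 0.619 0.283 0.04 86
```

View pics/side2.png

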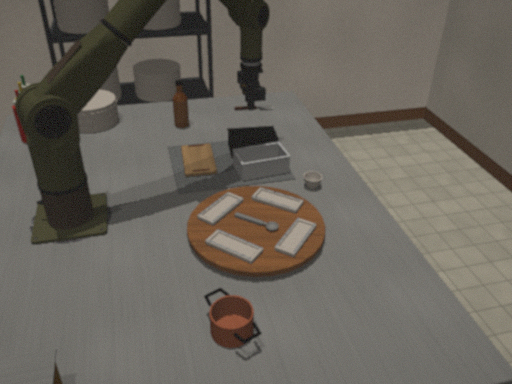

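The side view shows the gripper at (252,90) over the black pan with the spatula level, lengthways. The spoon lies on the platter at (257,221). Lower and release.

```bash
python3 -m jog '[0,0,0.25,0,0,0,-1, 0,0,0.5,0,0,0,-1, 0,0,0.75,0,0,0,-1, 0,0,0.9,0,0,0,-1, 0,0,0.9,0,0,0,-1, 0,0,0.9,0,0,0,-1]' && python3 -m jog '[0,0,0,0,0,0,-0.15, 0,0,0,0,0,0,-0.15, 0,0,0,0,0,0,-0.15, 0,0,0,0,0,0,-0.15, 0,0,0,0,0,0,-0.15]' && python3 -m jog '[0,0,-0.25,0,0,0,-0.15, 0,0,-0.6,0,0,0,-0.15, 0,0,-0.9,0,0,0,-0.15, 0,0,-0.9,0,0,0,-0.15, 0,0,-0.9,0,0,0,-0.15]'
python3 - <<'E'
from h import *
for n in("side","top"):
  d=cam(n); print("spoon",*meas(d,n,"spoon_a",.044)); print("plates",*meas(d,n,"plate_a",.05),sep="\n")
plan([(.516,-.186,.16,52)])
E
```

```text
time_s: 8.27
position: [0.6202, 0.2842, 0.0385]
eef_rot: [[-0.998, 0.059, -0.002], [0.059, 0.998, -0.001], [0.002, -0.001, -1.0]]
ft_force: [0.9, 0.1, 0.1]
width: 0.146
grip_force: 29.7
time_s: 8.68
position: [0.6214, 0.2847, 0.0404]
eef_rot: [[-0.998, 0.059, 0.002], [0.059, 0.998, 0.001], [-0.002, 0.001, -1.0]]
ft_force: [0.1, -0.5, 0.1]
width: 0.425
grip_force: 0.0
time_s: 9.1
position: [0.6236, 0.2862, 0.1801]
eef_rot: [[-0.998, 0.059, 0.009], [0.059, 0.998, 0.005], [-0.009, 0.006, -1.0]]
ft_force: [1.1, 0.3, -0.6]
width: 0.428
grip_force: 0.0
spoon (0.63, array([ 0.5235, -0.1892]), array([ 0.5204, -0.1883]), 139.6, array([137.,  36.]), 256)
plates
(0.94, array([ 0.4334, -0.114 ]), array([ 0.4353, -0.1116]), 42.3, array([167.,  79.]), 812)
(0.86, array([ 0.4378, -0.2908]), array([ 0.4364, -0.2885]), 131.2, array([154.,  69.]), 933)
(0.82, array([ 0.6105, -0.1098]), array([ 0.6105, -0.1084]), 137.5, array([153.,  77.]), 704)
(0.56, array([ 0.6081, -0.2924]), array([ 0.6099, -0.2899]), 47.7, array([160.,  63.]), 813)
spoon (0.47, array([ 0.5356, -0.2028]), array([ 0.5263, -0.1891]), 138.5, array([136.,  39.]), 178)
plates
(0.69, array([ 0.6116, -0.1056]), array([ 0.6108, -0.1055]), 138.0, array([151.,  62.]), 587)
(0.62, array([ 0.4342, -0.108 ]), array([ 0.4351, -0.1068]), 40.4, array([149.,  61.]), 592)
(0.6, array([ 0.6103, -0.2861]), array([ 0.6112, -0.2854]), 46.5, array([146.,  60.]), 555)
(0.59, array([ 0.4375, -0.2847]), array([ 0.4375, -0.2854]), -45.7, array([151.,  62.]), 605)
pos [0.6197 0.2839 0.1723] psi 86.65 t 9.4 w 0.425
[0.127, -0.792, 0.022] [-0.001, -0.001, 0.192] rows>= 3
[0.006, -0.802, 0.022] [-0.001, -0.001, 0.192] rows>= 3
[-0.115, -0.794, 0.021] [-0.001, -0.001, 0.192] rows>= 3
[-0.233, -0.767, 0.021] [-0.001, -0.001, 0.192] rows>= 3
  -- at 0.516 -0.186 0.16 52
```

```bash
python3 -m jog '[0.127,-0.792,0.02,0,0,0.192,-0.1, 0.127,-0.792,0.02,0,0,0.192,-0.1, 0.127,-0.792,0.02,0,0,0.192,-0.1, 0.127,-0.792,0.02,0,0,0.192,-0.1]' >/dev/null && python3 -m jog '[0.006,-0.802,0.02,0,0,0.192,-0.1, 0.006,-0.802,0.02,0,0,0.192,-0.1, 0.006,-0.802,0.02,0,0,0.192,-0.1, 0.006,-0.802,0.02,0,0,0.192,-0.1]' >/dev/null && python3 -m jog '[-0.115,-0.794,0.02,0,0,0.192,-0.1, -0.115,-0.794,0.02,0,0,0.192,-0.1, -0.115,-0.794,0.02,0,0,0.192,-0.1, -0.115,-0.794,0.02,0,0,0.192,-0.1]' >/dev/null && python3 -m jog '[-0.233,-0.767,0.02,0,0,0.22,-0.1, -0.233,-0.767,0.02,0,0,0.22,-0.1, -0.233,-0.767,0.02,0,0,0.22,-0.1, -0.233,-0.767,0.02,0,0,0.22,-0.1, -0.233,-0.767,0.02,0,0,0.22,-0.1, -0.233,-0.767,0.02,0,0,0.22,-0.1]'
python3 - <<'E'
from h import *
d=cam("side"); print("spoon",*meas(d,"side","spoon_a",.044)); print(*meas(d,"side","plate_a",.05),sep="\n")
plan([(.516,-.1825,.039,49)])
E
```

```text
time_s: 10.9
position: [0.5174, -0.1843, 0.1616]
eef_rot: [[-0.775, 0.631, -0.001], [0.631, 0.775, 0.002], [0.001, 0.001, -1.0]]
ft_force: [-0.1, 0.5, -0.7]
width: 0.449
grip_force: 0.0
spoon (0.51, array([ 0.5261, -0.1915]), array([ 0.5245, -0.1848]), 139.0, array([139.,  39.]), 253)
(0.87, array([ 0.6113, -0.1111]), array([ 0.6099, -0.1102]), 135.9, array([160.,  81.]), 739)
(0.81, array([ 0.4374, -0.2909]), array([ 0.4373, -0.2883]), 131.1, array([158.,  75.]), 1015)
(0.62, array([ 0.4321, -0.1145]), array([ 0.4338, -0.1121]), 43.8, array([163.,  71.]), 741)
(0.59, array([ 0.6087, -0.2919]), array([ 0.6107, -0.2896]), 48.3, array([164.,  65.]), 862)
pos [ 0.5178 -0.1832  0.162 ] psi 51.0 t 11.05 w 0.447
[0.012, -0.005, 0.82] [0.001, -0.001, 0.044] rows>= 3
  -- at 0.516 -0.1825 0.039 49
```

```bash
python3 -m jog '[0,0,0.25,0,0,0.04,-0.1, 0.012,0,0.5,0,0,0.04,-0.1, 0.012,-0.005,0.7,0,0,0.04,-0.1, 0.012,-0.005,0.82,0,0,0.04,-0.1, 0.012,-0.005,0.82,0,0,0.04,-0.1, 0.012,-0.005,0.82,0,0,0.04,-0.1]' && python3 -m jog '[0,0,0,0,0,0,-1, 0,0,0,0,0,0,-1, 0,0,0,0,0,0,-1, 0,0,0,0,0,0,-1, 0,0,0,0,0,0,-1, 0,0,0,0,0,0,-1]' && python3 -m jog '[0,0,-0.2,0,0,0,-1, 0,0,-0.4,0,0,0,-1, 0,0,-0.65,0,0,0,-1, 0,0,-0.9,0,0,0,-1, 0,0,-0.9,0,0,0,-1, 0,0,-0.9,0,0,0,-1]'
python3 - <<'E'
from h import *
d=cam("side");print("spoon",*meas(d,"side","spoon_a",.16))
plan([(.614,.143,.17,87),(.614,.143,.04,87)])
E
```

```text
time_s: 11.55
position: [0.5157, -0.183, 0.0387]
eef_rot: [[-0.757, 0.654, -0.001], [0.654, 0.757, 0.001], [0.001, 0.0, -1.0]]
ft_force: [0.3, 0.4, -0.1]
width: 0.447
grip_force: 0.0
time_s: 12.05
position: [0.5155, -0.1848, 0.0394]
eef_rot: [[-0.755, 0.656, 0.0], [0.656, 0.755, 0.0], [-0.0, 0.0, -1.0]]
ft_force: [-0.2, 0.4, 1.1]
width: 0.14
grip_force: 29.9
time_s: 12.55
position: [0.5165, -0.1854, 0.1761]
eef_rot: [[-0.754, 0.656, 0.004], [0.656, 0.755, -0.001], [-0.004, 0.002, -1.0]]
ft_force: [0.1, -0.1, -1.1]
width: 0.141
grip_force: 29.9
spoon (0.66, array([ 0.5635, -0.1837]), array([ 0.5563, -0.1853]), 138.1, array([72., 43.]), 136)
pos [ 0.5144 -0.1848  0.1734] psi 49.0 t 12.65 w 0.144
[0.311, 0.695, 0.008] [-0.0, -0.001, -0.281] rows>= 3
[0.151, 0.746, 0.007] [-0.0, -0.001, -0.281] rows>= 3
[-0.016, 0.761, 0.007] [-0.0, -0.001, -0.281] rows>= 3
  -- at 0.614 0.143 0.17 87
[-0.0, -0.0, 0.867] [0.0, -0.0, -0.0] rows>= 4
  -- at 0.614 0.143 0.04 87
```

```bash
python3 -m jog '[0.311,0.695,0,0,0,-0.28,-1, 0.311,0.695,0,0,0,-0.28,-1, 0.311,0.695,0,0,0,-0.28,-1, 0.311,0.695,0,0,0,-0.28,-1]' >/dev/null && python3 -m jog '[0.151,0.746,0,0,0,-0.28,-1, 0.151,0.746,0,0,0,-0.28,-1, 0.151,0.746,0,0,0,-0.28,-1, 0.151,0.746,0,0,0,-0.28,-1]' >/dev/null&& python3 -m jog '[-0.016,0.761,0,0,0,-0.28,-1, -0.016,0.761,0,0,0,-0.28,-1, -0.016,0.761,0,0,0,-0.28,-1, -0.016,0.761,0,0,0,-0.28,-1, -0.016,0.761,0,0,0,-0.28,-1, -0.016,0.761,0,0,0,-0.28,-1]' && python3 -m jog '[0,0,0.25,0,0,0,-1, 0,0,0.5,0,0,0,-1, 0,0,0.75,0,0,0,-1, 0,0,0.9,0,0,0,-1, 0,0,0.9,0,0,0,-1, 0,0,0.9,0,0,0,-1]' && python3 -m jog '[0,0,0,0,0,0,-0.15, 0,0,0,0,0,0,-0.15, 0,0,0,0,0,0,-0.15, 0,0,0,0,0,0,-0.15, 0,0,0,0,0,0,-0.15]' && python3 -m jog '[0,0,-0.25,0,0,0,-0.15, 0,0,-0.6,0,0,0,-0.15, 0,0,-0.9,0,0,0,0.5, 0,0,-0.9,0,0,0,1, 0,0,-0.9,0,0,0,1]'
python3 - <<'E'
from h import *
for n in("side","top"):
  d=cam(n); print("plates",*meas(d,n,"plate_a",.05),sep="\n")
  cv2.imwrite(f"pics/{n}3.png",d["img"][:,:,::-1])
plan([(.612,-.107,.16,48)])
E
```

```text
time_s: 13.82
position: [0.614, 0.1409, 0.1723]
eef_rot: [[-0.998, 0.056, -0.004], [0.057, 0.998, -0.003], [0.003, -0.003, -1.0]]
ft_force: [-1.0, -1.0, -1.0]
width: 0.144
grip_force: 29.9
time_s: 14.32
position: [0.614, 0.1402, 0.038]
eef_rot: [[-0.998, 0.058, -0.003], [0.058, 0.998, -0.002], [0.003, -0.003, -1.0]]
ft_force: [0.1, 0.2, -0.7]
width: 0.143
grip_force: 29.9
time_s: 14.73
position: [0.6158, 0.1429, 0.0403]
eef_rot: [[-0.998, 0.056, 0.002], [0.056, 0.998, 0.001], [-0.002, 0.001, -1.0]]
ft_force: [1.0, -0.3, -0.7]
width: 0.427
grip_force: 0.0
time_s: 15.15
position: [0.6181, 0.144, 0.1796]
eef_rot: [[-0.998, 0.056, 0.009], [0.056, 0.998, 0.003], [-0.009, 0.004, -1.0]]
ft_force: [-0.1, -0.0, -0.6]
width: 0.626
grip_force: 0.0
plates
(0.91, array([ 0.6102, -0.1115]), array([ 0.6107, -0.11  ]), 135.8, array([154.,  73.]), 670)
(0.88, array([ 0.435 , -0.2892]), array([ 0.4338, -0.2872]), 132.2, array([155.,  72.]), 973)
(0.86, array([ 0.4335, -0.1134]), array([ 0.4367, -0.1119]), 42.9, array([163.,  77.]), 758)
(0.72, array([ 0.6069, -0.2939]), array([ 0.6104, -0.2901]), 46.5, array([162.,  64.]), 808)
(0.54, array([0.4129, 0.1813]), array([0.4134, 0.187 ]), 86.2, array([213., 106.]), 958)
plates
(0.79, array([ 0.4351, -0.2823]), array([ 0.4365, -0.2839]), -47.1, array([150.,  59.]), 562)
(0.77, array([ 0.4357, -0.1064]), array([ 0.436 , -0.1063]), 40.8, array([152.,  61.]), 615)
(0.7, array([ 0.6083, -0.2871]), array([ 0.61  , -0.2862]), 46.5, array([149.,  61.]), 572)
(0.69, array([ 0.6108, -0.1039]), array([ 0.6111, -0.1056]), -43.7, array([147.,  59.]), 537)
pos [0.6141 0.1423 0.1728] psi 86.82 t 15.35 w 0.811
[-0.039, -0.83, 0.044] [-0.001, -0.001, 0.431] rows>= 3
[-0.313, -0.77, 0.043] [-0.001, -0.001, 0.431] rows>= 3
  -- at 0.612 -0.107 0.16 48
```

View pics/top3.png

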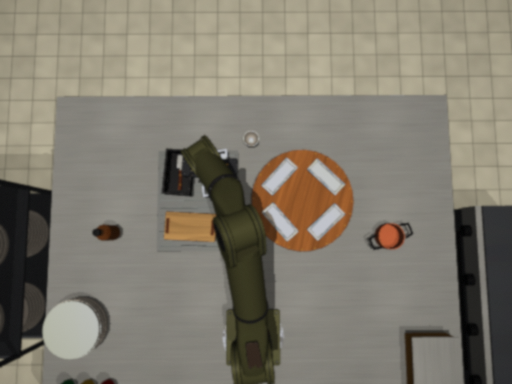

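The top view shows the spatula in the black pan at (181,175) and the platter with only the four plates left. The steel pan is hidden by the arm. Now plate 1, at (0.611, -0.107).

```bash
python3 -m jog '[-0.039,-0.83,0.04,0,0,0.43,1, -0.039,-0.83,0.04,0,0,0.43,1, -0.039,-0.83,0.04,0,0,0.43,1, -0.039,-0.83,0.04,0,0,0.43,1]' >/dev/null && python3 -m jog '[-0.313,-0.77,0.04,0,0,0.46,1, -0.313,-0.77,0.04,0,0,0.46,1, -0.313,-0.77,0.04,0,0,0.46,1, -0.313,-0.77,0.04,0,0,0.46,1, -0.313,-0.77,0.04,0,0,0.46,1, -0.313,-0.77,0.04,0,0,0.46,1]'
python3 - <<'E'
from h import *
d=cam("top"); print("steel spoon",*meas(d,"top","spoon_a",.015)); print("spat",*meas(d,"top","spatula",.015)); print("pan",*meas(d,"top","steel_pan",.07)); print("board",*meas(d,"top","board",.02))
plan([(.611,-.107,.039,46.5)])
E
```

```text
time_s: 16.18
position: [0.6124, -0.1057, 0.1608]
eef_rot: [[-0.729, 0.684, -0.003], [0.684, 0.729, 0.001], [0.003, -0.001, -1.0]]
ft_force: [-0.3, 0.1, 0.3]
width: 1.001
grip_force: 0.0
steel spoon (0.42, array([0.6421, 0.1428]), array([0.6314, 0.1424]), 178.3, array([128.,  32.]), 159)
spat (0.65, array([0.6499, 0.2843]), array([0.6364, 0.2813]), 177.7, array([137.,  33.]), 185)
pan (0.92, array([0.6218, 0.1442]), array([0.624 , 0.1434]), 7.4, array([183., 112.]), 1175)
board (0.64, array([0.4209, 0.2433]), array([0.4209, 0.2437]), 86.4, array([200., 110.]), 1430)
pos [ 0.6132 -0.1047  0.162 ] psi 46.92 t 16.43 w 0.999
[-0.001, -0.022, 0.82] [0.001, -0.001, 0.009] rows>= 3
  -- at 0.611 -0.107 0.039 46.5
```

```bash
python3 -m jog '[0,-0.01,0.25,0,0,0.01,1, 0,-0.022,0.5,0,0,0.01,1, 0,-0.022,0.7,0,0,0.01,1, 0,-0.022,0.82,0,0,0.01,1, 0,-0.022,0.82,0,0,0.01,1, 0,-0.022,0.82,0,0,0.01,1]' && python3 -m jog '[0,0,0,0,0,0,-1, 0,0,0,0,0,0,-1, 0,0,0,0,0,0,-1, 0,0,0,0,0,0,-1, 0,0,0,0,0,0,-1, 0,0,0,0,0,0,-1]' && python3 -m jog '[0,0,-0.15,0,0,0,-1, 0,0,-0.3,0,0,0,-1, 0,0,-0.5,0,0,0,-1, 0,0,-0.7,0,0,0,-1, 0,0,-0.7,0,0,0,-1, 0,0,-0.7,0,0,0,-1, 0,0,-0.7,0,0,0,-1]'
python3 - <<'E'
from h import *
s=ctrl.state();z=s["position"][2]
d=cam("side"); print(*meas(d,"side","plate_a",z+.011),sep="\n")
cv2.imwrite("pics/s4.png",d["img"][150:350,130:380,::-1])
plan([(.52,.08,.15,20),(.421,.244,.15,-3.8),(.421,.244,.025,-3.8)])
E
```

```text
time_s: 16.93
position: [0.611, -0.1081, 0.0388]
eef_rot: [[-0.724, 0.69, -0.0], [0.69, 0.724, 0.0], [0.0, -0.0, -1.0]]
ft_force: [-0.1, 0.2, 0.2]
width: 0.999
grip_force: 0.0
time_s: 17.43
position: [0.6113, -0.1086, 0.0394]
eef_rot: [[-0.723, 0.691, 0.001], [0.691, 0.723, 0.0], [-0.0, 0.001, -1.0]]
ft_force: [1.0, 1.1, 0.1]
width: 0.676
grip_force: 29.9
time_s: 18.02
position: [0.6097, -0.109, 0.1432]
eef_rot: [[-0.723, 0.691, -0.002], [0.691, 0.723, 0.0], [0.002, -0.002, -1.0]]
ft_force: [-0.7, 0.1, -2.6]
width: 0.677
grip_force: 29.9
(0.97, array([ 0.416 , -0.2468]), array([ 0.4177, -0.2458]), 37.0, array([142.,  64.]), 735)
(0.79, array([ 0.6205, -0.1327]), array([ 0.6127, -0.1214]), 141.1, array([154.,  85.]), 512)
(0.68, array([ 0.5548, -0.4174]), array([ 0.5575, -0.415 ]), 42.2, array([146.,  59.]), 920)
(0.61, array([ 0.4053, -0.403 ]), array([ 0.4042, -0.402 ]), 127.6, array([138.,  63.]), 955)
pos [ 0.6094 -0.1089  0.1424] psi 46.32 t 18.12 w 0.677
[0.65, 0.249, -0.024] [-0.002, -0.002, 0.292] rows>= 3
[0.69, 0.095, -0.025] [-0.002, -0.002, 0.292] rows>= 3
  -- at 0.52 0.08 0.15 20
[0.627, -0.123, -0.0] [0.0, -0.0, 0.264] rows>= 3
[0.588, -0.25, -0.0] [0.0, -0.0, 0.264] rows>= 3
  -- at 0.421 0.244 0.15 -3.8
[0.0, 0.0, 0.833] [-0.0, 0.0, 0.0] rows>= 3
  -- at 0.421 0.244 0.025 -3.8
```

View pics/s4.png

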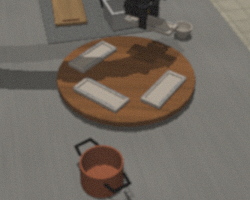

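```bash
python3 -m jog '[0.32,0.12,0,0,0,0.15,-1, 0.65,0.249,-0.02,0,0,0.29,-1, 0.65,0.249,-0.02,0,0,0.29,-1, 0.65,0.249,-0.02,0,0,0.29,-1, 0.65,0.249,-0.02,0,0,0.29,-1]' >/dev/null && python3 -m jog '[0.69,0.095,-0.02,0,0,0.29,-1, 0.69,0.095,-0.02,0,0,0.29,-1, 0.69,0.095,-0.02,0,0,0.29,-1, 0.69,0.095,-0.02,0,0,0.29,-1]' >/dev/null && python3 -m jog '[0.627,-0.123,0,0,0,0.264,-1, 0.627,-0.123,0,0,0,0.264,-1, 0.627,-0.123,0,0,0,0.264,-1, 0.627,-0.123,0,0,0,0.264,-1]' >/dev/null && python3 -m jog '[0.4,-0.16,0,0,0,0.264,-1, 0.588,-0.25,0,0,0,0.264,-1, 0.588,-0.25,0,0,0,0.264,-1, 0.588,-0.25,0,0,0,0.264,-1, 0.588,-0.25,0,0,0,0.264,-1, 0.588,-0.25,0,0,0,0.264,-1, 0.588,-0.25,0,0,0,0.264,-1]'
python3 - <<'E'
from h import *
z=ctrl.state()["position"][2]
d=cam("side"); print(*meas(d,"side","plate_a",z+.011),sep="\n")
for m in meas(d,"side","plate_a",.05):print("platter",*m)
plan([(.421,.244,.0245,-3.8)])
E
```

```text
time_s: 19.78
position: [0.4234, 0.2411, 0.1501]
eef_rot: [[0.066, 0.998, 0.001], [0.998, -0.066, -0.001], [-0.001, 0.001, -1.0]]
ft_force: [0.4, 0.4, -2.6]
width: 0.677
grip_force: 29.9
(0.75, array([0.4205, 0.2252]), array([0.4215, 0.2293]), 86.8, array([181.,  61.]), 391)
(0.7, array([ 0.5536, -0.4253]), array([ 0.5565, -0.4238]), 41.6, array([141.,  58.]), 879)
(0.6, array([ 0.4038, -0.4114]), array([ 0.4034, -0.4102]), 127.5, array([139.,  64.]), 1001)
(0.59, array([ 0.4128, -0.2582]), array([ 0.4145, -0.2556]), 36.1, array([138.,  63.]), 718)
platter 0.75 [0.4486 0.4476] [0.4498 0.4523] 86.8 [207.  70.] 391
platter 0.7 [ 0.6013 -0.2985] [ 0.6046 -0.2967] 41.6 [162.  66.] 879
platter 0.6 [ 0.4295 -0.2825] [ 0.429  -0.2811] 127.5 [160.  74.] 1001
platter 0.59 [ 0.4398 -0.1068] [ 0.4417 -0.1039] 36.1 [158.  72.] 718
pos [0.4225 0.2422 0.1502] psi -3.69 t 19.93 w 0.678
[0.012, -0.011, 0.838] [0.001, 0.001, 0.002] rows>= 4
  -- at 0.421 0.244 0.0245 -3.8
```

```bash
python3 -m jog '[0.01,-0.01,0.2,0,0,0,-1, 0.012,-0.011,0.4,0,0,0,-1, 0.012,-0.011,0.55,0,0,0,-1, 0.012,-0.011,0.68,0,0,0,-1, 0.012,-0.011,0.76,0,0,0,-1, 0.012,-0.011,0.81,0,0,0,-1, 0.012,-0.011,0.838,0,0,0,-1, 0.012,-0.011,0.838,0,0,0,-1, 0.012,-0.011,0.838,0,0,0,-1, 0.012,-0.011,0.838,0,0,0,-1]' && python3 -m jog '[0,0,0,0,0,0,0.9, 0,0,0,0,0,0,0.9, 0,0,0,0,0,0,0.9, 0,0,0,0,0,0,0.9, 0,0,0,0,0,0,0.9]' && python3 -m jog '[0,0,-0.1,0,0,0,0.9, 0,0,-0.3,0,0,0,0.9, 0,0,-0.6,0,0,0,0.9, 0,0,-0.85,0,0,0,1, 0,0,-0.85,0,0,0,1, 0,0,-0.85,0,0,0,1]'
python3 - <<'E'
from h import *
d=cam("top")
for m in meas(d,"top","plate_a",.05):print("platter",*m)
d=cam("side")
for m in meas(d,"side","plate_a",.034):print("board",*m)
cv2.imwrite("pics/s5.png",cv2.resize(d["img"][120:280,140:360,::-1],None,fx=3,fy=3))
plan([])
E
```

```text
time_s: 20.77
position: [0.4207, 0.2456, 0.0253]
eef_rot: [[0.062, 0.998, 0.001], [0.998, -0.062, 0.001], [0.001, 0.001, -1.0]]
ft_force: [-0.0, 0.1, -2.8]
width: 0.678
grip_force: 29.9
time_s: 21.18
position: [0.4202, 0.2455, 0.0247]
eef_rot: [[0.062, 0.998, 0.0], [0.998, -0.062, 0.0], [0.0, 0.0, -1.0]]
ft_force: [-0.3, -0.5, -0.6]
width: 0.948
grip_force: 0.0
time_s: 21.68
position: [0.4212, 0.2462, 0.1541]
eef_rot: [[0.062, 0.998, 0.004], [0.998, -0.062, 0.003], [0.003, 0.004, -1.0]]
ft_force: [-0.6, -0.9, -0.2]
width: 0.998
grip_force: 0.0
platter 0.86 [ 0.4302 -0.2742] [ 0.4306 -0.2744] -51.6 [154.  63.] 651
platter 0.77 [ 0.604  -0.2911] [ 0.6038 -0.2909] 41.1 [155.  66.] 653
platter 0.67 [ 0.4436 -0.0983] [ 0.4438 -0.0988] -143.2 [151.  62.] 621
platter 0.66 [0.4175 0.2036] [0.4172 0.2035] 83.8 [89. 60.] 353
platter 0.51 [0.6407 0.1122] [0.624 0.114] -174.4 [114.  17.] 41
board 0.88 [ 0.4343 -0.265 ] [ 0.4325 -0.2632] 126.9 [162.  77.] 1008
board 0.86 [ 0.4441 -0.0829] [ 0.4465 -0.0816] 38.9 [162.  72.] 691
board 0.82 [0.418  0.2308] [0.4178 0.2331] 83.7 [165.  60.] 389
board 0.77 [ 0.6092 -0.2789] [ 0.6102 -0.2766] 43.8 [166.  67.] 858
pos [0.4191 0.245  0.1508] psi -3.54 t 21.88 w 1.003
```

View pics/s5.png

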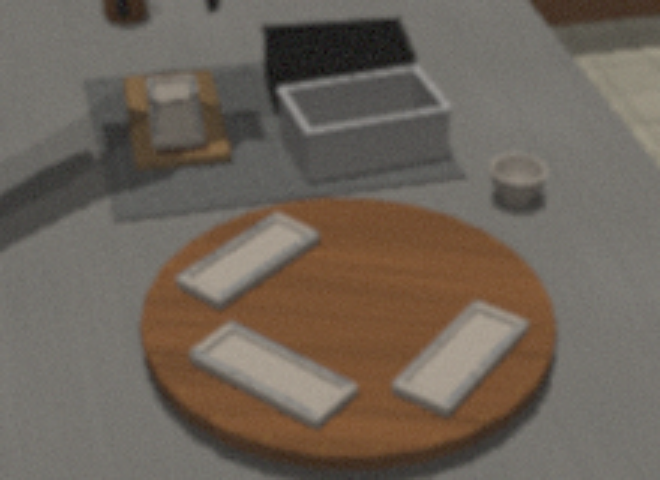

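Plate 1 sits flat in the middle of the board, at crop (177,112). Three plates remain on the platter. Next is the one at (0.444,-0.099).

```bash
python3 - <<'E'
from h import *
plan([(.444,-.0985,.15,-53.3)])
E
```

```text
pos [0.4191 0.245  0.1508] psi -3.54 t 21.88 w 1.003
[-0.758, 0.102, 0.003] [-0.001, 0.001, 0.369] rows>= 3
[-0.698, 0.314, 0.002] [-0.001, 0.001, 0.369] rows>= 3
[-0.579, 0.501, 0.002] [-0.001, 0.001, 0.369] rows>= 3
  -- at 0.444 -0.0985 0.15 -53.3
```

```bash
python3 -m jog '[-0.758,0.102,0,0,0,0.369,1, -0.758,0.102,0,0,0,0.369,1, -0.758,0.102,0,0,0,0.369,1, -0.758,0.102,0,0,0,0.369,1]' >/dev/null && python3 -m jog '[-0.698,0.314,0,0,0,0.369,1, -0.698,0.314,0,0,0,0.369,1, -0.698,0.314,0,0,0,0.369,1, -0.698,0.314,0,0,0,0.369,1]' >/dev/null && python3 -m jog '[-0.579,0.501,0,0,0,0.369,1, -0.579,0.501,0,0,0,0.369,1, -0.579,0.501,0,0,0,0.369,1, -0.579,0.501,0,0,0,0.369,1, -0.579,0.501,0,0,0,0.369,1, -0.579,0.501,0,0,0,0.369,1]'
python3 - <<'E'
from h import *
d=cam("side")
for m in meas(d,"side","plate_a",.05):print(*m)
d=cam("top")
for m in meas(d,"top","plate_a",.034):print("board",*m)
for m in meas(d,"top","plate_a",.05):print(*m)
plan([(.444,-.0985,.039,-53.3)])
E
```

```text
time_s: 23.05
position: [0.4442, -0.0965, 0.1511]
eef_rot: [[0.801, 0.599, -0.002], [0.599, -0.801, 0.002], [-0.001, -0.003, -1.0]]
ft_force: [0.1, 0.1, -0.1]
width: 1.0
grip_force: 0.0
0.86 [ 0.5997 -0.2997] [ 0.6027 -0.2971] 41.9 [161.  64.] 871
0.64 [ 0.4419 -0.1051] [ 0.4424 -0.1029] 38.2 [163.  73.] 739
0.5 [0.406  0.1835] [0.4092 0.198 ] 89.0 [153.  53.] 258
0.4 [ 0.3787 -0.5379] [ 0.3788 -0.5234] 87.9 [178. 107.] 2156
board 0.97 [0.4196 0.2365] [0.4202 0.2364] 84.3 [150.  60.] 581
board 0.91 [ 0.6041 -0.2963] [ 0.6041 -0.2944] 42.5 [152.  64.] 625
board 0.76 [ 0.4307 -0.2804] [ 0.4285 -0.2802] 128.8 [155.  68.] 658
board 0.47 [ 0.4924 -0.0575] [ 0.4956 -0.0601] -44.3 [55. 28.] 87
0.97 [0.4193 0.2342] [0.4199 0.2341] 84.3 [149.  59.] 581
0.91 [ 0.6021 -0.2936] [ 0.6021 -0.2917] 42.5 [151.  64.] 625
0.76 [ 0.4303 -0.2778] [ 0.4282 -0.2777] 128.8 [154.  68.] 658
0.47 [ 0.4915 -0.0571] [ 0.4946 -0.0596] -44.3 [55. 27.] 87
pos [ 0.4447 -0.0966  0.1518] psi -53.2 t 23.3 w 1.002
[-0.011, 0.008, 0.752] [-0.001, -0.0, 0.002] rows>= 3
  -- at 0.444 -0.0985 0.039 -53.3
```

```bash
python3 -m jog '[-0.005,0,0.2,0,0,0,1, -0.011,0.008,0.4,0,0,0,1, -0.011,0.008,0.6,0,0,0,1, -0.011,0.008,0.752,0,0,0,1, -0.011,0.008,0.752,0,0,0,1, -0.011,0.008,0.752,0,0,0,1]' && python3 -m jog '[0,0,0,0,0,0,-1, 0,0,0,0,0,0,-1, 0,0,0,0,0,0,-1, 0,0,0,0,0,0,-1, 0,0,0,0,0,0,-1, 0,0,0,0,0,0,-1]' && python3 -m jog '[0,0,-0.15,0,0,0,-1, 0,0,-0.3,0,0,0,-1, 0,0,-0.5,0,0,0,-1, 0,0,-0.7,0,0,0,-1, 0,0,-0.7,0,0,0,-1, 0,0,-0.7,0,0,0,-1, 0,0,-0.7,0,0,0,-1]'
python3 - <<'E'
from h import *
z=ctrl.state()["position"][2]
d=cam("side"); print(*meas(d,"side","plate_a",z+.011),sep="\n")
plan([(.42,.239,.15,-4.5)])
E
```

```text
time_s: 23.8
position: [0.4438, -0.0992, 0.0386]
eef_rot: [[0.802, 0.598, -0.001], [0.598, -0.802, 0.001], [-0.0, -0.002, -1.0]]
ft_force: [0.9, -0.5, 0.5]
width: 0.999
grip_force: 0.0
time_s: 24.3
position: [0.4443, -0.0999, 0.0394]
eef_rot: [[0.802, 0.597, 0.0], [0.597, -0.802, 0.0], [0.0, 0.0, -1.0]]
ft_force: [0.1, 0.3, 1.4]
width: 0.679
grip_force: 30.0
time_s: 24.88
position: [0.4436, -0.0996, 0.1435]
eef_rot: [[0.802, 0.597, -0.001], [0.597, -0.802, 0.0], [-0.001, -0.001, -1.0]]
ft_force: [-0.1, -0.2, -2.1]
width: 0.678
grip_force: 30.0
(0.83, array([ 0.4244, -0.119 ]), array([ 0.4402, -0.1073]), 37.3, array([158.,  75.]), 548)
(0.81, array([ 0.5569, -0.4167]), array([ 0.5595, -0.4147]), 42.1, array([142.,  57.]), 823)
(0.75, array([ 0.3867, -0.0023]), array([0.3911, 0.0144]), 95.2, array([132.,  58.]), 267)
(0.6, array([ 0.4053, -0.4037]), array([ 0.4045, -0.402 ]), 128.5, array([137.,  60.]), 922)
pos [ 0.4432 -0.0997  0.143 ] psi -53.35 t 24.98 w 0.677
[0.408, -0.635, -0.015] [-0.001, 0.0, -0.362] rows>= 3
[0.569, -0.495, -0.015] [-0.001, 0.0, -0.362] rows>= 3
[0.685, -0.315, -0.016] [-0.001, 0.0, -0.362] rows>= 3
  -- at 0.42 0.239 0.15 -4.5
```

```bash
python3 -m jog '[0.2,-0.3,0,0,0,-0.18,-1, 0.408,-0.635,-0.015,0,0,-0.362,-1, 0.408,-0.635,-0.015,0,0,-0.362,-1, 0.408,-0.635,-0.015,0,0,-0.362,-1, 0.408,-0.635,-0.015,0,0,-0.362,-1]' >/dev/null && python3 -m jog '[0.569,-0.495,-0.015,0,0,-0.362,-1, 0.569,-0.495,-0.015,0,0,-0.362,-1, 0.569,-0.495,-0.015,0,0,-0.362,-1, 0.569,-0.495,-0.015,0,0,-0.362,-1]' >/dev/null && python3 -m jog '[0.45,-0.2,-0.016,0,0,-0.362,-1, 0.685,-0.315,-0.016,0,0,-0.362,-1, 0.685,-0.315,-0.016,0,0,-0.362,-1, 0.685,-0.315,-0.016,0,0,-0.362,-1, 0.685,-0.315,-0.016,0,0,-0.362,-1, 0.685,-0.315,-0.016,0,0,-0.362,-1]'
python3 - <<'E'
from h import *
z=ctrl.state()["position"][2]
d=cam("side"); print(*meas(d,"side","plate_a",z+.011),sep="\n")
cv2.imwrite("pics/s6.png",cv2.resize(d["img"][60:190,130:290,::-1],None,fx=4,fy=4,interpolation=cv2.INTER_CUBIC))
plan([(.42,.239,.0385,-4.5)])
E
```

```text
time_s: 26.23
position: [0.4211, 0.2362, 0.1505]
eef_rot: [[0.082, 0.997, -0.001], [0.997, -0.082, -0.002], [-0.002, -0.001, -1.0]]
ft_force: [-0.5, -1.1, -2.2]
width: 0.676
grip_force: 30.0
(0.79, array([ 0.5527, -0.4266]), array([ 0.5555, -0.4248]), 42.7, array([142.,  59.]), 903)
(0.76, array([0.4191, 0.2284]), array([0.4191, 0.2307]), 84.7, array([160.,  57.]), 351)
(0.71, array([ 0.4032, -0.4121]), array([ 0.4023, -0.4107]), 127.0, array([136.,  62.]), 953)
(0.7, array([ 0.4744, -0.3596]), array([ 0.4786, -0.3547]), -104.8, array([359., 339.]), 8066)
(0.64, array([0.39  , 0.0076]), array([0.3904, 0.0091]), 83.5, array([138.,  51.]), 376)
pos [0.4212 0.2358 0.1508] psi -4.75 t 26.33 w 0.676
[0.022, -0.009, 0.748] [-0.001, 0.003, -0.006] rows>= 3
  -- at 0.42 0.239 0.0385 -4.5
```

View pics/s6.png

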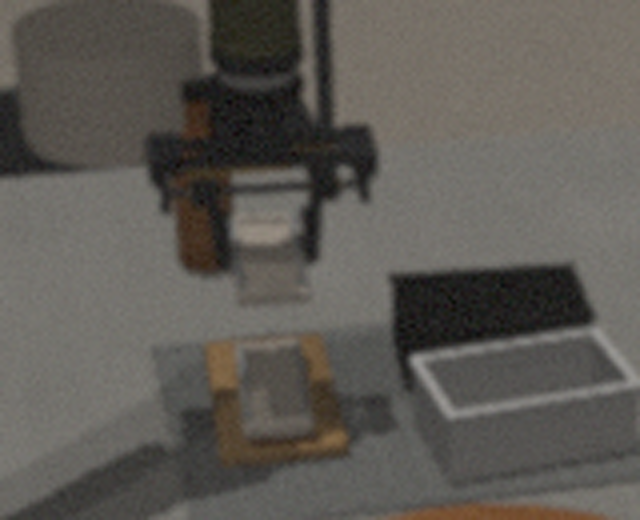

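The side view shows plate 2 held level above plate 1, which sits within the board's edges. I'll lower it and release.

```bash
python3 -m jog '[0.01,-0.005,0.2,0,0,0,-1, 0.024,-0.009,0.38,0,0,0,-1, 0.024,-0.009,0.52,0,0,0,-1, 0.024,-0.009,0.62,0,0,0,-1, 0.024,-0.009,0.69,0,0,0,-1, 0.024,-0.009,0.73,0,0,0,-1, 0.024,-0.009,0.748,0,0,0,-1, 0.024,-0.009,0.748,0,0,0,-1, 0.024,-0.009,0.748,0,0,0,-1, 0.024,-0.009,0.748,0,0,0,-1]' && python3 -m jog '[0,0,0,0,0,0,0.9, 0,0,0,0,0,0,0.9, 0,0,0,0,0,0,0.9, 0,0,0,0,0,0,0.9, 0,0,0,0,0,0,0.9]' && python3 -m jog '[0,0,-0.1,0,0,0,0.9, 0,0,-0.3,0,0,0,0.9, 0,0,-0.6,0,0,0,0.9, 0,0,-0.75,0,0,0,1, 0,0,-0.75,0,0,0,1, 0,0,-0.75,0,0,0,1]'
python3 - <<'E'
from h import *
d=cam("side")
for m in meas(d,"side","plate_a",.048):print(*m)
d=cam("top")
for m in meas(d,"top","plate_a",.05):print(*m)
plan([(.43,-.276,.15,38.5)])
E
```

```text
time_s: 27.17
position: [0.4203, 0.2425, 0.0397]
eef_rot: [[0.079, 0.997, 0.001], [0.997, -0.079, 0.001], [0.001, 0.001, -1.0]]
ft_force: [1.1, -0.4, -1.8]
width: 0.674
grip_force: 30.0
time_s: 27.58
position: [0.4199, 0.2424, 0.0391]
eef_rot: [[0.078, 0.997, 0.0], [0.997, -0.078, 0.0], [0.0, 0.0, -1.0]]
ft_force: [-0.1, 0.6, 0.4]
width: 0.952
grip_force: 0.0
time_s: 28.08
position: [0.4205, 0.2429, 0.1526]
eef_rot: [[0.078, 0.997, 0.003], [0.997, -0.078, 0.002], [0.002, 0.003, -1.0]]
ft_force: [0.0, 0.7, 0.0]
width: 0.998
grip_force: 0.0
0.85 [0.4193 0.2352] [0.4197 0.2401] 85.3 [176.  60.] 410
0.66 [ 0.6007 -0.2982] [ 0.6042 -0.2955] 42.7 [164.  67.] 885
0.61 [ 0.4301 -0.2801] [ 0.4306 -0.2782] 126.1 [161.  74.] 973
0.61 [0.4062 0.6199] [0.4081 0.6856] 84.9 [490.  66.] 360
0.86 [ 0.6028 -0.2921] [ 0.6034 -0.292 ] 41.7 [149.  63.] 589
0.8 [0.4176 0.2045] [0.4173 0.2046] 85.9 [76. 60.] 306
0.72 [ 0.4288 -0.274 ] [ 0.4295 -0.2747] -52.4 [149.  59.] 574
pos [0.4189 0.2419 0.1502] psi -4.48 t 28.28 w 1.001
[-0.859, 0.086, 0.001] [-0.001, 0.0, -0.239] rows>= 4
[-0.86, -0.076, 0.001] [-0.001, 0.0, -0.239] rows>= 4
[-0.831, -0.235, 0.001] [-0.001, 0.0, -0.239] rows>= 4
[-0.772, -0.386, 0.001] [-0.001, 0.0, -0.239] rows>= 4
  -- at 0.43 -0.276 0.15 38.5
```

```bash
python3 -m jog '[-0.859,0.086,0,0,0,-0.239,1, -0.859,0.086,0,0,0,-0.239,1, -0.859,0.086,0,0,0,-0.239,1, -0.859,0.086,0,0,0,-0.239,1, -0.859,0.086,0,0,0,-0.239,1]' >/dev/null && python3 -m jog '[-0.86,-0.076,0,0,0,-0.239,1, -0.86,-0.076,0,0,0,-0.239,1, -0.86,-0.076,0,0,0,-0.239,1, -0.86,-0.076,0,0,0,-0.239,1, -0.86,-0.076,0,0,0,-0.239,1]' >/dev/null && python3 -m jog '[-0.831,-0.235,0,0,0,-0.239,1, -0.831,-0.235,0,0,0,-0.239,1, -0.831,-0.235,0,0,0,-0.239,1, -0.831,-0.235,0,0,0,-0.239,1, -0.831,-0.235,0,0,0,-0.239,1]' >/dev/null && python3 -m jog '[-0.772,-0.386,0,0,0,-0.22,1, -0.772,-0.386,0,0,0,-0.22,1, -0.772,-0.386,0,0,0,-0.22,1, -0.772,-0.386,0,0,0,-0.22,1, -0.772,-0.386,0,0,0,-0.22,1, -0.772,-0.386,0,0,0,-0.22,1]'
python3 - <<'E'
from h import *
d=cam("side")
for m in meas(d,"side","plate_a",.05):print(*m)
d=cam("top")
for m in meas(d,"top","plate_a",.048):print(*m)
plan([(.4295,-.2745,.039,37.6)])
E
```

```text
time_s: 30.03
position: [0.4322, -0.2718, 0.151]
eef_rot: [[-0.614, 0.789, 0.0], [0.789, 0.614, 0.003], [0.002, 0.002, -1.0]]
ft_force: [-0.9, -0.1, -0.2]
width: 0.998
grip_force: 0.0
0.96 [ 0.4296 -0.2838] [ 0.428  -0.2817] 128.3 [154.  67.] 891
0.93 [ 0.6003 -0.2984] [ 0.6036 -0.2962] 43.8 [162.  66.] 859
0.93 [0.4179 0.2321] [0.4172 0.2339] 85.8 [169.  63.] 413
0.66 [0.4069 0.1356] [0.408  0.1355] -4.6 [55. 28.] 74
0.41 [ 0.516 -0.236] [ 0.5182 -0.2227] 48.0 [406. 391.] 7369
0.93 [ 0.6027 -0.2914] [ 0.6051 -0.291 ] 44.9 [151.  61.] 591
0.87 [ 0.4072 -0.2448] [ 0.4159 -0.2581] -40.6 [115.  69.] 313
0.58 [0.4203 0.2412] [0.4207 0.2414] 85.5 [149.  60.] 601
pos [ 0.4316 -0.2726  0.1514] psi 37.94 t 30.23 w 1.001
[-0.002, -0.019, 0.749] [0.001, -0.002, 0.007] rows>= 3
  -- at 0.4295 -0.2745 0.039 37.6
```

```bash
python3 -m jog '[-0.002,0,0.2,0,0,0,1, -0.006,-0.022,0.4,0,0,0.007,1, -0.006,-0.022,0.6,0,0,0.007,1, -0.006,-0.022,0.749,0,0,0.007,1, -0.006,-0.022,0.749,0,0,0.007,1, -0.006,-0.022,0.749,0,0,0.007,1]' && python3 -m jog '[0,0,0,0,0,0,-1, 0,0,0,0,0,0,-1, 0,0,0,0,0,0,-1, 0,0,0,0,0,0,-1, 0,0,0,0,0,0,-1, 0,0,0,0,0,0,-1]' && python3 -m jog '[0,0,-0.15,0,0,0,-1, 0,0,-0.3,0,0,0,-1, 0,0,-0.5,0,0,0,-1, 0,0,-0.75,0,0,0,-1, 0,0,-0.75,0,0,0,-1, 0,0,-0.75,0,0,0,-1, 0,0,-0.75,0,0,0,-1]'
python3 - <<'E'
from h import *
z=ctrl.state()["position"][2]
d=cam("side"); print(*meas(d,"side","plate_a",z+.011),sep="\n")
plan([(.42,.240,.15,-4.5)])
E
```

```text
time_s: 30.73
position: [0.4291, -0.2766, 0.0385]
eef_rot: [[-0.609, 0.793, -0.001], [0.793, 0.609, 0.001], [0.001, -0.0, -1.0]]
ft_force: [0.0, -0.1, -0.1]
width: 1.0
grip_force: 0.0
time_s: 31.23
position: [0.4293, -0.2781, 0.0393]
eef_rot: [[-0.607, 0.795, 0.001], [0.795, 0.607, 0.0], [-0.001, 0.001, -1.0]]
ft_force: [-0.1, 1.3, 1.5]
width: 0.685
grip_force: 29.3
time_s: 31.82
position: [0.4278, -0.2782, 0.1509]
eef_rot: [[-0.606, 0.795, -0.001], [0.795, 0.606, 0.0], [0.001, -0.001, -1.0]]
ft_force: [0.3, 0.3, -1.8]
width: 0.686
grip_force: 29.2
(0.87, array([ 0.559 , -0.4227]), array([ 0.5611, -0.4204]), 46.8, array([141.,  58.]), 863)
(0.68, array([0.3939, 0.0356]), array([0.3941, 0.0373]), 84.5, array([146.,  52.]), 393)
(0.68, array([ 0.4481, -0.3076]), array([ 0.4359, -0.2924]), 132.4, array([148.,  73.]), 702)
pos [ 0.4275 -0.2778  0.1501] psi 37.36 t 31.92 w 0.686
[0.694, 0.514, 0.002] [-0.001, -0.001, 0.233] rows>= 4
[0.775, 0.379, 0.001] [-0.001, -0.001, 0.233] rows>= 4
[0.831, 0.232, 0.001] [-0.001, -0.001, 0.233] rows>= 4
[0.86, 0.077, 0.001] [-0.001, -0.001, 0.233] rows>= 4
  -- at 0.42 0.24 0.15 -4.5
```

```bash
python3 -m jog '[0.35,0.25,0,0,0,0.12,-1, 0.694,0.514,0,0,0,0.233,-1, 0.694,0.514,0,0,0,0.233,-1, 0.694,0.514,0,0,0,0.233,-1, 0.694,0.514,0,0,0,0.233,-1]' >/dev/null && python3 -m jog '[0.775,0.379,0,0,0,0.233,-1, 0.775,0.379,0,0,0,0.233,-1, 0.775,0.379,0,0,0,0.233,-1, 0.775,0.379,0,0,0,0.233,-1]' >/dev/null && python3 -m jog '[0.831,0.232,0,0,0,0.233,-1, 0.831,0.232,0,0,0,0.233,-1, 0.831,0.232,0,0,0,0.233,-1, 0.831,0.232,0,0,0,0.233,-1]' >/dev/null && python3 -m jog '[0.5,0.05,0,0,0,0.15,-1, 0.86,0.077,0,0,0,0.233,-1, 0.86,0.077,0,0,0,0.233,-1, 0.86,0.077,0,0,0,0.233,-1, 0.86,0.077,0,0,0,0.233,-1, 0.86,0.077,0,0,0,0.233,-1]'
python3 - <<'E'
from h import *
z=ctrl.state()["position"][2]
d=cam("side"); print(*meas(d,"side","plate_a",z+.011),sep="\n")
cv2.imwrite("pics/s7.png",cv2.resize(d["img"][60:190,130:290,::-1],None,fx=4,fy=4,interpolation=cv2.INTER_CUBIC))
plan([(.42,.240,.0525,-4.5)])
E
```

```text
time_s: 33.5
position: [0.4218, 0.2378, 0.1509]
eef_rot: [[0.08, 0.997, -0.001], [0.997, -0.08, -0.002], [-0.002, -0.001, -1.0]]
ft_force: [-0.2, -0.5, -2.8]
width: 0.686
grip_force: 29.2
(0.94, array([0.4216, 0.2197]), array([0.421 , 0.2249]), 89.3, array([167.,  60.]), 377)
(0.9, array([0.3948, 0.0352]), array([0.3952, 0.0371]), 84.2, array([146.,  55.]), 411)
(0.76, array([ 0.558 , -0.4225]), array([ 0.5604, -0.4197]), 46.6, array([141.,  55.]), 814)
(0.56, array([ 0.3841, -0.0495]), array([ 0.3855, -0.0508]), -7.9, array([49., 25.]), 80)
pos [0.4219 0.2365 0.1512] psi -4.79 t 33.6 w 0.686
[0.024, -0.014, 0.658] [-0.001, 0.003, -0.006] rows>= 3
  -- at 0.42 0.24 0.0525 -4.5
```

View pics/s7.png

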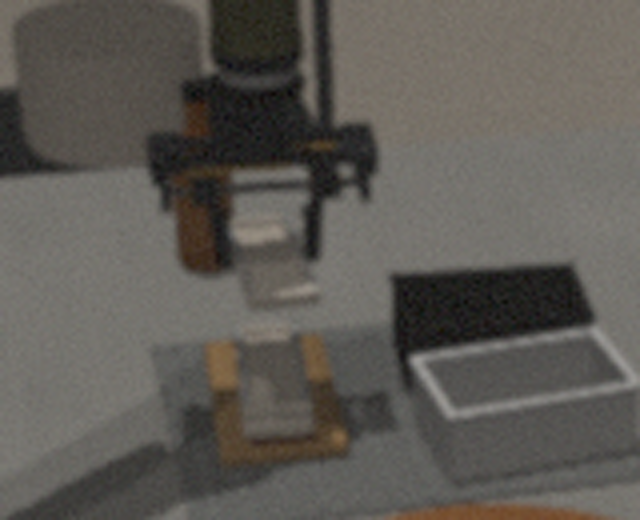

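Plate 3 is held about 4° off in yaw and 8 mm off along its length. I'll correct for both when setting it down.

```bash
python3 - <<'E'
from h import *
plan([(.4205,.2465,.0525,-8.7)])
E
```

```text
pos [0.4219 0.2365 0.1512] psi -4.79 t 33.6 w 0.686
[0.067, -0.014, 0.658] [-0.001, 0.003, 0.087] rows>= 3
  -- at 0.4205 0.2465 0.0525 -8.7
```

```bash
python3 -m jog '[0.03,-0.005,0.1,0,0,0.04,-1, 0.067,-0.014,0.2,0,0,0.087,-1, 0.067,-0.014,0.3,0,0,0.087,-1, 0.067,-0.014,0.3,0,0,0.087,-1, 0.067,-0.014,0.3,0,0,0.087,-1, 0.067,-0.014,0.3,0,0,0.087,-1]'
python3 - <<'E'
from h import *
z=ctrl.state()["position"][2]
d=cam("side"); print(*meas(d,"side","plate_a",z+.011),sep="\n")
plan([(.4205,.2465,.0525,-8.7)])
E
```

```text
time_s: 34.1
position: [0.4208, 0.2483, 0.1071]
eef_rot: [[0.15, 0.989, 0.0], [0.989, -0.15, -0.0], [-0.0, 0.0, -1.0]]
ft_force: [0.1, -0.6, -1.8]
width: 0.687
grip_force: 29.2
(0.97, array([0.4188, 0.23  ]), array([0.4194, 0.2337]), 86.1, array([173.,  61.]), 408)
(0.76, array([ 0.5769, -0.3721]), array([ 0.5796, -0.3694]), 47.5, array([149.,  60.]), 857)
(0.72, array([0.4026, 0.0923]), array([0.4022, 0.0925]), 84.6, array([111.,  56.]), 297)
(0.67, array([0.3921, 0.5526]), array([0.3866, 0.5228]), -97.3, array([436.,  29.]), 171)
(0.6, array([0.3932, 0.0254]), array([0.3938, 0.0242]), -5.2, array([50., 32.]), 89)
pos [0.4209 0.2491 0.1074] psi -8.57 t 34.2 w 0.689
[-0.018, -0.001, 0.366] [0.002, -0.001, 0.003] rows>= 2
  -- at 0.4205 0.2465 0.0525 -8.7
```

```bash
python3 -m jog '[0,0,0.12,0,0,0,-1, 0,0,0.22,0,0,0,-1, 0,0,0.3,0,0,0,-1, 0,0,0.345,0,0,0,-1, 0,0,0.366,0,0,0,-1, 0,0,0.366,0,0,0,-1, 0,0,0.366,0,0,0,-1, 0,0,0.366,0,0,0,-1]' && python3 -m jog '[0,0,0,0,0,0,0.9, 0,0,0,0,0,0,0.9, 0,0,0,0,0,0,0.9, 0,0,0,0,0,0,0.9, 0,0,0,0,0,0,0.9]' && python3 -m jog '[0,0,-0.1,0,0,0,0.9, 0,0,-0.3,0,0,0,0.9, 0,0,-0.6,0,0,0,0.9, 0,0,-0.65,0,0,0,1, 0,0,-0.65,0,0,0,1, 0,0,-0.65,0,0,0,1]'
python3 - <<'E'
from h import *
d=cam("side")
for m in meas(d,"side","plate_a",.05):print(*m)
for m in meas(d,"side","plate_a",.062):print(*m)
d=cam("top")
for m in meas(d,"top","plate_a",.05):print(*m)
plan([(.604,-.292,.15,-46)])
E
```

```text
time_s: 34.87
position: [0.4206, 0.2499, 0.0523]
eef_rot: [[0.148, 0.989, 0.001], [0.989, -0.148, 0.001], [0.001, 0.001, -1.0]]
ft_force: [-0.5, -0.7, -2.4]
width: 0.688
grip_force: 29.2
time_s: 35.28
position: [0.4203, 0.2498, 0.0519]
eef_rot: [[0.148, 0.989, 0.0], [0.989, -0.148, 0.0], [0.0, 0.0, -1.0]]
ft_force: [-0.3, -0.3, -0.5]
width: 0.951
grip_force: 0.0
time_s: 35.78
position: [0.4203, 0.25, 0.1496]
eef_rot: [[0.147, 0.989, 0.001], [0.989, -0.147, 0.001], [0.001, 0.001, -1.0]]
ft_force: [0.2, 0.7, 0.4]
width: 0.997
grip_force: 0.0
0.65 [0.4204 0.2529] [0.4211 0.2573] 87.7 [173.  63.] 421
0.57 [ 0.6065 -0.2935] [ 0.6095 -0.2901] 47.6 [166.  67.] 870
0.51 [ 0.5021 -0.2296] [ 0.5151 -0.2164] 71.4 [412. 392.] 9225
0.65 [0.4177 0.2316] [0.4184 0.2359] 87.7 [171.  63.] 421
0.57 [ 0.6013 -0.3072] [ 0.6042 -0.3039] 47.6 [163.  66.] 870
0.51 [ 0.4983 -0.2443] [ 0.5112 -0.2312] 71.4 [406. 387.] 9225
0.93 [ 0.61   -0.2848] [ 0.6099 -0.284 ] 44.2 [145.  59.] 544
0.8 [0.4166 0.209 ] [0.4179 0.2108] 92.8 [86. 57.] 315
pos [0.4195 0.2493 0.148 ] psi -8.5 t 36.03 w 1.003
[-0.677, 0.35, -0.002] [-0.0, 0.001, 0.167] rows>= 3
[-0.626, 0.435, -0.002] [-0.0, 0.001, 0.167] rows>= 3
[-0.564, 0.513, -0.003] [-0.0, 0.001, 0.167] rows>= 3
[-0.492, 0.583, -0.003] [-0.0, 0.001, 0.167] rows>= 3
[-0.412, 0.642, -0.003] [-0.0, 0.001, 0.167] rows>= 3
  -- at 0.604 -0.292 0.15 -46
```

```bash
python3 -m jog '[-0.677,0.35,0,0,0,0.167,1, -0.677,0.35,0,0,0,0.167,1, -0.677,0.35,0,0,0,0.167,1, -0.677,0.35,0,0,0,0.167,1]' >/dev/null && python3 -m jog '[-0.626,0.435,0,0,0,0.167,1, -0.626,0.435,0,0,0,0.167,1, -0.626,0.435,0,0,0,0.167,1, -0.626,0.435,0,0,0,0.167,1]' >/dev/null && python3 -m jog '[-0.564,0.513,0,0,0,0.167,1, -0.564,0.513,0,0,0,0.167,1, -0.564,0.513,0,0,0,0.167,1, -0.564,0.513,0,0,0,0.167,1]' >/dev/null && python3 -m jog '[-0.492,0.583,0,0,0,0.167,1, -0.492,0.583,0,0,0,0.167,1, -0.492,0.583,0,0,0,0.167,1, -0.492,0.583,0,0,0,0.167,1]' >/dev/null
python3 - <<'E'
from h import *
d=cam("top")
for l,z in(("plate_a",.062),("plate_a",.05)):
  for m in meas(d,"top",l,z):print(*m)
d=cam("side")
for m in meas(d,"side","plate_a",.05):print(*m)
cv2.imwrite("pics/t8.png",cv2.resize(cam("top")["img"][130:270,150:370,::-1],None,fx=3.5,fy=3.5,interpolation=cv2.INTER_CUBIC))
plan([(.610,-.286,.15,-44.5)])
E
```

```text
0.86 [0.4204 0.2405] [0.4198 0.2417] 87.8 [149.  65.] 627
0.61 [ 0.576  -0.3195] [ 0.5759 -0.317 ] 157.8 [66. 52.] 190
0.86 [0.4206 0.2423] [0.42   0.2435] 87.8 [150.  65.] 627
0.61 [ 0.5774 -0.3218] [ 0.5773 -0.3192] 157.8 [66. 53.] 190
0.63 [0.4215 0.2513] [0.4216 0.2545] 87.3 [177.  62.] 417
0.61 [0.4081 0.1358] [0.4083 0.1359] -6.2 [54. 28.] 70
pos [ 0.5673 -0.1807  0.1486] psi -38.4 t 37.67 w 1.004
[-0.373, 0.659, -0.011] [-0.003, -0.001, 0.136] rows>= 3
  -- at 0.61 -0.286 0.15 -44.5
```

View pics/t8.png

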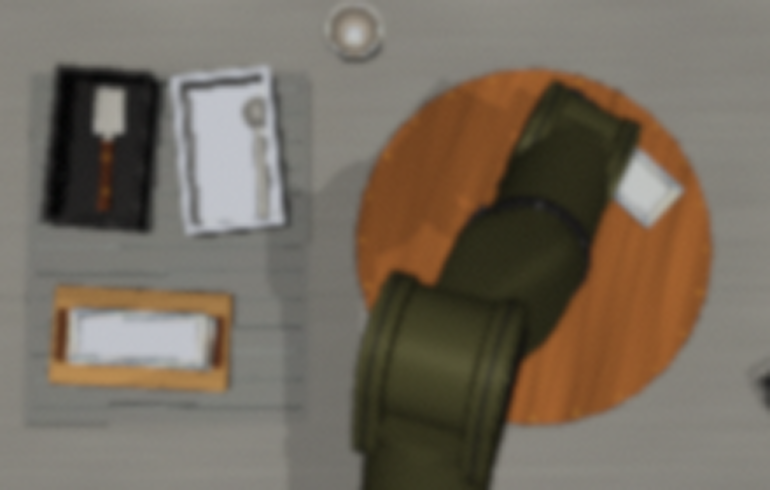

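The top crop shows the pile centred on the board (140,338), the spatula in the black pan and the spoon in the steel pan near its right wall (260,160). It was probably nudged there by the disturbance. The last plate is partly hidden by the arm.

```bash
python3 -m jog '[-0.373,0.659,0,0,0,0.136,1, -0.373,0.659,0,0,0,0.136,1, -0.373,0.659,0,0,0,0.136,1, -0.373,0.659,0,0,0,0.136,1, -0.373,0.659,0,0,0,0.136,1, -0.373,0.659,0,0,0,0.136,1]'
python3 - <<'E'
from h import *
d=cam("top")
print("spoon",*meas(d,"top","spoon_a",.015),*meas(d,"top","spoon_a",.04)); print("pan",*meas(d,"top","steel_pan",.07))
d=cam("side")
for m in meas(d,"side","plate_a",.05):print(*m)
plan([(.610,-.286,.039,-44.5)])
E
```

```text
time_s: 38.17
position: [0.6098, -0.2862, 0.1486]
eef_rot: [[0.702, 0.712, -0.001], [0.712, -0.702, 0.003], [0.001, -0.003, -1.0]]
ft_force: [-0.1, 0.6, 0.1]
width: 0.999
grip_force: 0.0
spoon (0.59, array([0.624 , 0.1122]), array([0.6249, 0.1141]), 4.3, array([125.,  20.]), 120) (0.59, array([0.6206, 0.1104]), array([0.6215, 0.1123]), 4.3, array([123.,  20.]), 120)
pan
0.73 [ 0.6076 -0.2929] [ 0.6106 -0.2896] 47.3 [164.  65.] 851
0.64 [0.4215 0.2483] [0.421  0.2517] 85.2 [172.  62.] 385
0.56 [0.4044 0.1361] [0.4065 0.1363] -10.2 [50. 33.] 71
0.42 [0.4107 0.1619] [0.4104 0.1622] 171.4 [44. 22.] 49
pos [ 0.6101 -0.2874  0.1493] psi -44.6 t 38.47 w 1.002
[0.006, -0.007, 0.735] [-0.001, -0.001, -0.002] rows>= 3
  -- at 0.61 -0.286 0.039 -44.5
```

```bash
python3 -m jog '[0.006,-0.007,0.2,0,0,0,1, 0.006,-0.007,0.4,0,0,0,1, 0.006,-0.007,0.6,0,0,0,1, 0.006,-0.007,0.735,0,0,0,1, 0.006,-0.007,0.735,0,0,0,1, 0.006,-0.007,0.735,0,0,0,1]' && python3 -m jog '[0,0,0,0,0,0,-1, 0,0,0,0,0,0,-1, 0,0,0,0,0,0,-1, 0,0,0,0,0,0,-1, 0,0,0,0,0,0,-1, 0,0,0,0,0,0,-1]' && python3 -m jog '[0,0,-0.15,0,0,0,-1, 0,0,-0.3,0,0,0,-1, 0,0,-0.5,0,0,0,-1, 0,0,-0.8,0,0,0,-1, 0,0,-0.8,0,0,0,-1, 0,0,-0.8,0,0,0,-1, 0,0,-0.8,0,0,0,-1]'
python3 - <<'E'
from h import *
z=ctrl.state()["position"][2]
d=cam("side"); print(*meas(d,"side","plate_a",z+.011),sep="\n")
plan([(.42,.240,.158,-4.5)])
E
```

```text
time_s: 38.97
position: [0.6099, -0.2868, 0.0387]
eef_rot: [[0.703, 0.711, -0.0], [0.711, -0.703, 0.001], [0.0, -0.001, -1.0]]
ft_force: [-0.3, -0.3, 0.1]
width: 1.001
grip_force: 0.0
time_s: 39.47
position: [0.6101, -0.2874, 0.0391]
eef_rot: [[0.703, 0.711, 0.0], [0.711, -0.703, -0.0], [0.0, 0.0, -1.0]]
ft_force: [-0.6, -0.6, 1.0]
width: 0.679
grip_force: 29.9
time_s: 40.05
position: [0.6093, -0.2868, 0.1582]
eef_rot: [[0.703, 0.711, -0.001], [0.711, -0.703, 0.001], [-0.0, -0.002, -1.0]]
ft_force: [-0.7, 0.2, -2.5]
width: 0.673
grip_force: 29.9
(0.97, array([ 0.5955, -0.2996]), array([ 0.6048, -0.2941]), 54.0, array([158.,  71.]), 725)
(0.85, array([0.3943, 0.0472]), array([0.3937, 0.0492]), 87.8, array([153.,  57.]), 431)
(0.66, array([ 0.3843, -0.0602]), array([ 0.3847, -0.0601]), -3.6, array([49., 24.]), 76)
pos [ 0.6085 -0.2863  0.1567] psi -44.67 t 40.15 w 0.673
[0.322, -0.672, 0.001] [-0.001, -0.0, -0.179] rows>= 3
[0.413, -0.62, 0.0] [-0.001, -0.0, -0.179] rows>= 3
[0.496, -0.557, -0.0] [-0.001, -0.0, -0.179] rows>= 3
[0.569, -0.482, -0.001] [-0.001, -0.0, -0.179] rows>= 3
[0.63, -0.398, -0.001] [-0.001, -0.0, -0.179] rows>= 3
  -- at 0.42 0.24 0.158 -4.5
```

```bash
python3 -m jog '[0.16,-0.33,0,0,0,-0.09,-1, 0.322,-0.672,0,0,0,-0.179,-1, 0.322,-0.672,0,0,0,-0.179,-1, 0.322,-0.672,0,0,0,-0.179,-1]' >/dev/null && python3 -m jog '[0.413,-0.62,0,0,0,-0.179,-1, 0.413,-0.62,0,0,0,-0.179,-1, 0.413,-0.62,0,0,0,-0.179,-1, 0.413,-0.62,0,0,0,-0.179,-1]' >/dev/null && python3 -m jog '[0.496,-0.557,0,0,0,-0.179,-1, 0.496,-0.557,0,0,0,-0.179,-1, 0.496,-0.557,0,0,0,-0.179,-1, 0.496,-0.557,0,0,0,-0.179,-1]' >/dev/null && python3 -m jog '[0.569,-0.482,0,0,0,-0.179,-1, 0.569,-0.482,0,0,0,-0.179,-1, 0.569,-0.482,0,0,0,-0.179,-1, 0.569,-0.482,0,0,0,-0.179,-1]' >/dev/null && python3 -m jog '[0.4,-0.2,0,0,0,-0.1,-1, 0.63,-0.398,0,0,0,-0.179,-1, 0.63,-0.398,0,0,0,-0.179,-1, 0.63,-0.398,0,0,0,-0.179,-1, 0.63,-0.398,0,0,0,-0.179,-1, 0.63,-0.398,0,0,0,-0.179,-1]'
python3 - <<'E'
from h import *
z=ctrl.state()["position"][2]
d=cam("side"); print(*meas(d,"side","plate_a",z+.011),sep="\n")
cv2.imwrite("pics/s9.png",cv2.resize(d["img"][60:190,130:290,::-1],None,fx=4,fy=4,interpolation=cv2.INTER_CUBIC))
plan([(.42,.240,.1,-4.5)])
E
```

```text
time_s: 41.98
position: [0.4214, 0.2374, 0.1583]
eef_rot: [[0.078, 0.997, -0.001], [0.997, -0.078, -0.002], [-0.002, -0.0, -1.0]]
ft_force: [0.5, 0.0, -2.1]
width: 0.678
grip_force: 29.9
(0.76, array([0.3924, 0.0421]), array([0.392 , 0.0451]), 88.1, array([148.,  54.]), 395)
(0.64, array([0.4203, 0.2306]), array([0.4205, 0.2338]), 85.5, array([170.,  55.]), 360)
(0.47, array([ 0.3924, -0.039 ]), array([ 0.3884, -0.0379]), -179.6, array([38., 18.]), 30)
pos [0.4218 0.2367 0.1586] psi -4.59 t 42.08 w 0.677
[0.021, -0.013, 0.391] [0.0, 0.002, -0.002] rows>= 2
  -- at 0.42 0.24 0.1 -4.5
```

View pics/s9.png

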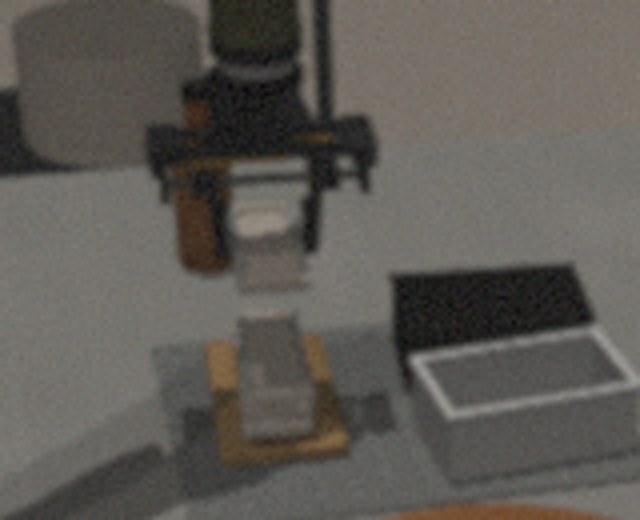

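The side view shows plate 4 held square and level above a neat pile of three. I'll lower it and release.

```bash
python3 -m jog '[0,-0.005,0.16,0,0,0,-1, 0.008,-0.008,0.3,0,0,0,-1, 0.008,-0.008,0.42,0,0,0,-1, 0.008,-0.008,0.51,0,0,0,-1, 0.008,-0.008,0.57,0,0,0,-1, 0.008,-0.008,0.6,0,0,0,-1, 0.008,-0.008,0.614,0,0,0,-1, 0.008,-0.008,0.614,0,0,0,-1, 0.008,-0.008,0.614,0,0,0,-1, 0.008,-0.008,0.614,0,0,0,-1]' && python3 -m jog '[0,0,0,0,0,0,0.9, 0,0,0,0,0,0,0.9, 0,0,0,0,0,0,0.9, 0,0,0,0,0,0,0.9, 0,0,0,0,0,0,0.9]' && python3 -m jog '[0,0,-0.1,0,0,0,0.9, 0,0,-0.3,0,0,0,0.9, 0,0,-0.6,0,0,0,0.9, 0,0,-0.75,0,0,0,1, 0,0,-0.75,0,0,0,1]' && python3 -m jog '[-0.8,0,-0.3,0,0,0,1, -0.8,0,-0.3,0,0,0,1, -0.8,0,-0.3,0,0,0,1, -0.8,0,-0.3,0,0,0,1, -0.8,0,-0.3,0,0,0,1, -0.8,0,-0.3,0,0,0,1]' && python3 -m jog '[-0.8,0,-0.3,0,0,0,1, -0.8,0,-0.3,0,0,0,1, -0.8,0,-0.3,0,0,0,1, -0.8,0,-0.3,0,0,0,1, -0.8,0,-0.3,0,0,0,1, -0.8,0,-0.3,0,0,0,1, -0.8,0,-0.3,0,0,0,1]'
python3 - <<'E'
from h import *
t=cam("top")
for m in meas(t,"top","plate_a",.076):print(*m)
for l in("spoon_a","spatula"):print(l,*meas(t,"top",l,.015))
for l,z in(("steel_pan",.07),("black_pan",.07),("oil_bottle",.1),("copper_pot",.065),("ramekin",.04)):print(l,*meas(t,"top",l,z))
d=cam("side")
for m in meas(d,"side","plate_a",.076):print("side",*m)
a=cv2.resize(t["img"][140:255,155:245],None,fx=4.4,fy=4.4,interpolation=cv2.INTER_CUBIC); b=cv2.resize(d["img"][120:200,160:300],None,fx=2.8,fy=506/80,interpolation=cv2.INTER_CUBIC)
cv2.imwrite("pics/f.png",np.hstack([a[:506],b[:506]])[:,:,::-1])
E
```

```text
time_s: 42.92
position: [0.4203, 0.2403, 0.0675]
eef_rot: [[0.077, 0.997, 0.001], [0.997, -0.077, 0.001], [0.001, 0.001, -1.0]]
ft_force: [-1.0, 0.2, -1.2]
width: 0.678
grip_force: 29.9
time_s: 43.33
position: [0.4199, 0.2402, 0.067]
eef_rot: [[0.077, 0.997, 0.0], [0.997, -0.077, 0.0], [0.0, 0.0, -1.0]]
ft_force: [-0.5, 0.7, 0.1]
width: 0.947
grip_force: 0.0
time_s: 43.75
position: [0.4224, 0.2413, 0.1837]
eef_rot: [[0.077, 0.997, 0.008], [0.997, -0.077, 0.005], [0.005, 0.007, -1.0]]
ft_force: [0.4, 0.0, 0.3]
width: 0.999
grip_force: 0.0
time_s: 44.25
position: [0.4106, 0.1209, 0.224]
eef_rot: [[0.077, 0.997, -0.0], [0.997, -0.077, 0.001], [0.001, -0.0, -1.0]]
ft_force: [-0.6, 0.9, -0.2]
width: 1.0
grip_force: 0.0
time_s: 44.83
position: [0.4015, 0.0031, 0.2685]
eef_rot: [[0.073, 0.997, -0.001], [0.997, -0.073, 0.001], [0.001, -0.001, -1.0]]
ft_force: [-0.3, -0.6, -0.4]
width: 0.996
grip_force: 0.0
0.68 [0.4203 0.2418] [0.4198 0.2422] 86.9 [150.  61.] 642
spoon_a (0.63, array([0.6342, 0.1131]), array([0.627 , 0.1165]), -174.5, array([130.,  25.]), 128)
spatula (0.75, array([0.6453, 0.2849]), array([0.6364, 0.2833]), 179.1, array([136.,  29.]), 194)
steel_pan (0.96, array([0.6239, 0.1463]), array([0.6231, 0.1431]), -174.3, array([182., 109.]), 1197)
black_pan (0.84, array([0.6254, 0.2839]), array([0.6289, 0.2829]), -5.1, array([178., 116.]), 1174) (0.63, array([0.6311, 0.1104]), array([0.6213, 0.1127]), -174.1, array([122.,  25.]), 105)
oil_bottle (0.7, array([0.3991, 0.5418]), array([0.399 , 0.5437]), 87.2, array([101.,  56.]), 356)
copper_pot (0.88, array([ 0.3811, -0.5193]), array([ 0.3812, -0.5225]), -72.1, array([165., 104.]), 761)
ramekin (0.58, array([0.7666, 0.0047]), array([0.7663, 0.0045]), -60.4, array([62., 59.]), 192)
side 0.96 [0.4193 0.2337] [0.4193 0.2372] 86.7 [170.  61.] 413
side 0.61 [0.4154 0.1396] [0.4151 0.1399] -178.9 [51. 23.] 55
```

View pics/f.png

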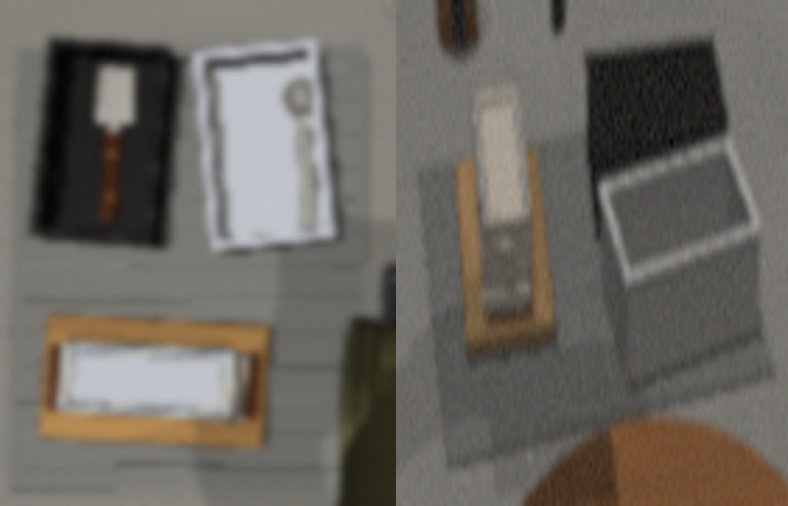

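The final picture shows the pile centred on the board (150,380), spatula inside the black pan and spoon inside the steel pan. I'll check how far plate 1 sticks out at the right end of the pile (245,370) before handing in.

```bash
python3 - <<'E'
from h import *
T=[cam("top") for _ in range(4)]; d=T[0]; I=np.mean([t["img"].astype(float) for t in T],0)
g=cv2.cvtColor(I.astype(np.float32)/255,cv2.COLOR_RGB2HSV)
# sample along y at mid-x; each sample: y if it lay at z=.076 / at z=.030, value, saturation
for y in np.arange(.150,.182,.0019):
    uv=np.array([proj(d,[[x,y-.0*0,.05]])[0] for x in np.linspace(.405,.435,9)],np.float32)
    v=cv2.remap(g,uv[:,0].copy(),uv[:,1].copy(),cv2.INTER_LINEAR).reshape(-1,3).mean(0)
    print(np.round([unproj(d,uv[4],.076)[0,1],unproj(d,uv[4],.034)[0,1],unproj(d,uv[4],.020)[0,1],v[2],v[1]],4))
E
```

```text
[0.1475 0.1515 0.1529 0.3499 0.6104]
[0.1494 0.1534 0.1548 0.3269 0.5721]
[0.1513 0.1554 0.1567 0.3048 0.5311]
[0.1531 0.1573 0.1587 0.331  0.4283]
[0.155  0.1592 0.1606 0.3572 0.3261]
[0.1569 0.1611 0.1625 0.3882 0.2592]
[0.1588 0.163  0.1645 0.4195 0.1938]
[0.1606 0.1649 0.1664 0.4309 0.1664]
[0.1625 0.1669 0.1683 0.4416 0.1391]
[0.1644 0.1688 0.1703 0.489  0.1147]
[0.1662 0.1707 0.1722 0.5375 0.0902]
[0.1681 0.1726 0.1741 0.6002 0.0717]
[0.17   0.1745 0.1761 0.6648 0.0535]
[0.1718 0.1765 0.178  0.6887 0.0412]
[0.1737 0.1784 0.1799 0.7103 0.0289]
[0.1756 0.1803 0.1819 0.7122 0.0206]
[0.1775 0.1822 0.1838 0.7126 0.0124]
```

Plate 1's end is about 6 mm proud of the others. That is inside the 9 mm limit, but I'll even it up with a gentle push on the upper three plates from the far end, staying above plate 1.

```bash
python3 - <<'E'
from h import *
plan([(.42,.355,.2,-4),(.42,.355,.0385,-4)])
E
```

```text
pos [0.4014 0.0007 0.2693] psi -4.41 t 45.58 w 1.002
[0.788, -0.019, 0.154] [0.0, -0.0, -0.003] rows>= 3
[0.788, -0.018, 0.154] [0.0, -0.0, -0.003] rows>= 3
[0.788, -0.016, 0.154] [0.0, -0.0, -0.003] rows>= 3
  -- at 0.42 0.355 0.2 -4
[0.0, -0.0, 0.538] [0.0, 0.0, 0.0] rows>= 2
[0.0, -0.0, 0.538] [0.0, 0.0, 0.0] rows>= 2
  -- at 0.42 0.355 0.0385 -4
```

```bash
python3 -m jog '[0.788,-0.019,0.15,0,0,0,-1, 0.788,-0.019,0.15,0,0,0,-1, 0.788,-0.019,0.15,0,0,0,-1, 0.788,-0.019,0.15,0,0,0,-1]' >/dev/null && python3 -m jog '[0.788,-0.018,0.15,0,0,0,-1, 0.788,-0.018,0.15,0,0,0,-1, 0.788,-0.018,0.15,0,0,0,-1, 0.788,-0.018,0.15,0,0,0,-1]' >/dev/null && python3 -m jog '[0.788,-0.016,0.15,0,0,0,-1, 0.788,-0.016,0.15,0,0,0,-1, 0.788,-0.016,0.15,0,0,0,-1, 0.788,-0.016,0.15,0,0,0,-1, 0.788,-0.016,0.15,0,0,0,-1, 0.788,-0.016,0.15,0,0,0,-1, 0.788,-0.016,0.15,0,0,0,-1]'
python3 - <<'E'
from h import *
d=cam("top")
for m in meas(d,"top","plate_a",.076):print(*m)
plan([(.42,.352,.0385,-4)])
E
```

```text
time_s: 46.83
position: [0.4212, 0.3528, 0.2021]
eef_rot: [[0.079, 0.997, -0.0], [0.997, -0.079, -0.001], [-0.001, 0.0, -1.0]]
ft_force: [0.6, -0.2, -0.5]
width: 0.002
grip_force: 0.0
0.93 [0.4201 0.2427] [0.421  0.2431] -92.2 [149.  63.] 640
0.74 [ 0.5169 -0.1897] [ 0.5194 -0.1883] 66.5 [389. 385.] 8115
pos [0.4212 0.3532 0.2022] psi -4.55 t 46.93 w 0.002
[-0.004, -0.004, 0.546] [0.0, 0.0, -0.006] rows>= 2
[-0.004, -0.004, 0.546] [0.0, 0.0, -0.006] rows>= 2
  -- at 0.42 0.352 0.0385 -4
```

```bash
python3 -m jog '[0,0,0.25,0,0,0,-1, 0,0,0.546,0,0,0,-1, 0,0,0.8,0,0,0,-1, 0,0,0.8,0,0,0,-1, 0,0,0.8,0,0,0,-1]' >/dev/null && python3 -m jog '[0,0,0.15,0,0,0,-1, 0,0,0.292,0,0,0,-1, 0,0,0.292,0,0,0,-1, 0,0,0.292,0,0,0,-1, 0,0,0.292,0,0,0,-1]' && python3 -m jog '[-0.04,0,0,0,0,0,-1, -0.08,0,0,0,0,0,-1, -0.1,0,0,0,0,0,-1, -0.12,0,0,0,0,0,-1, -0.14,0,0,0,0,0,-1, -0.15,0,0,0,0,0,-1, -0.16,0,0,0,0,0,-1, -0.16,0,0,0,0,0,-1, -0.16,0,0,0,0,0,-1]'
python3 - <<'E'
from h import *
for i in range(3): print(np.round(ctrl.state()["ft_force"],1)); d=cam("top")
for m in meas(d,"top","plate_a",.076):print(*m)
plan([])
E
```

```text
time_s: 47.77
position: [0.4223, 0.3559, 0.0408]
eef_rot: [[0.077, 0.997, 0.003], [0.997, -0.077, 0.003], [0.003, 0.003, -1.0]]
ft_force: [0.1, 0.6, 0.4]
width: 0.006
grip_force: 0.0
time_s: 48.52
position: [0.4189, 0.3311, 0.0379]
eef_rot: [[0.077, 0.997, -0.0], [0.997, -0.077, 0.0], [0.0, -0.0, -1.0]]
ft_force: [-0.5, 0.2, 0.6]
width: 0.005
grip_force: 0.0
[-0.5  0.2  0.6]
[0.4 0.1 0.2]
[ 0.3  0.5 -0.1]
0.66 [0.4202 0.2359] [0.4195 0.2366] 86.7 [146.  61.] 594
pos [0.4188 0.3313 0.038 ] psi -4.39 t 48.72 w 0.008
```

```bash
cat > prof.py <<'E'
from h import *
T=[cam("top") for _ in range(4)]; d=T[0]; I=np.mean([t["img"].astype(float) for t in T],0)
g=cv2.cvtColor(I.astype(np.float32)/255,cv2.COLOR_RGB2HSV)
ys=np.arange(.145,.19,.0019);o=[]
for y in ys:
    uv=np.array([proj(d,[[x,y,.05]])[0] for x in np.linspace(.405,.435,9)],np.float32)
    v=cv2.remap(g,uv[:,0].copy(),uv[:,1].copy(),cv2.INTER_LINEAR).reshape(-1,3).mean(0)
    o.append([unproj(d,uv[4],.076)[0,1],unproj(d,uv[4],.020)[0,1],v[2],v[1]])
o=np.array(o)
print("top edge y",np.interp(.55,*o[np.argsort(o[:,2])][:,[2,0]].T),"plate1 low edge y",np.interp(-.33,*o[np.argsort(-o[:,3])][:,[3,1]].T*np.array([[-1],[1]])))
E
python3 prof.py
```

```text
top edge y 0.16463896770198852 plate1 low edge y 0.16019296073551248
```

```bash
python3 -m jog '[-0.01,0,0,0,0,0,-1, -0.02,0,0,0,0,0,-1, -0.03,0,0,0,0,0,-1, -0.03,0,0,0,0,0,-1, -0.03,0,0,0,0,0,-1, -0.03,0,0,0,0,0,-1]' && python3 prof.py
```

```text
time_s: 49.42
position: [0.4186, 0.3272, 0.038]
eef_rot: [[0.076, 0.997, 0.0], [0.997, -0.076, 0.001], [0.001, 0.0, -1.0]]
ft_force: [0.3, 2.5, -1.7]
width: 0.001
grip_force: 1.5
top edge y 0.16532926843269097 plate1 low edge y 0.1617470503338407
```

```bash
python3 -m jog '[0.1,0,0,0,0,0,-1, 0.2,0,0,0,0,0,-1, 0.2,0,-0.5,0,0,0,-1, 0.2,0,-0.9,0,0,0,-1, 0.2,0,-0.9,0,0,0,-1, 0.2,0,-0.9,0,0,0,-1]' >/dev/null && python3 -m jog '[0.2,-0.1,-0.9,0,0,0,-1, 0.4,-0.2,-0.9,0,0,0,-1, 0.6,-0.2,-0.9,0,0,0,-1, 0.6,-0.2,-0.9,0,0,0,-1, 0.6,-0.2,-0.9,0,0,0,-1, 0.6,-0.2,-0.9,0,0,0,-1]'
python3 prof.py; python3 - <<'E'
from h import *
for i in range(3):
  d=cam("top")
  for m in meas(d,"top","plate_a",.076,.5):print(*m)
s=cam("side")
for m in meas(s,"side","plate_a",.076,.5):print("side",*m)
for l in("spoon_a","spatula"):print(l,*meas(d,"top",l,.015))
a=cv2.resize(d["img"][195:260,155:245],None,fx=4.4,fy=4.4,interpolation=cv2.INTER_CUBIC); b=cv2.resize(s["img"][130:182,170:230],None,fx=5.5,fy=5.5,interpolation=cv2.INTER_CUBIC)
cv2.imwrite("pics/g.png",np.hstack([a[:286],b[:286]])[:,:,::-1])
E
```

```text
time_s: 50.62
position: [0.3974, 0.4502, 0.309]
eef_rot: [[0.074, 0.997, 0.001], [0.997, -0.074, 0.002], [0.002, 0.001, -1.0]]
ft_force: [0.1, -0.8, -0.6]
width: 0.003
grip_force: 0.0
top edge y 0.1653222637595582 plate1 low edge y 0.16222714520093803
0.55 [0.4199 0.2412] [0.4204 0.2393] -94.3 [149.  60.] 595
0.87 [0.4202 0.2392] [0.4194 0.2399] 85.2 [151.  63.] 637
0.65 [0.4196 0.2407] [0.4195 0.24  ] -92.3 [149.  63.] 658
side 0.98 [0.4199 0.2318] [0.4195 0.2343] 87.3 [170.  62.] 414
side 0.63 [0.4043 0.0913] [0.4041 0.0919] 175.1 [55. 24.] 67
side 0.5 [0.4086 0.1152] [0.4082 0.1153] 177.6 [57. 22.] 63
spoon_a (0.45, array([0.6399, 0.1135]), array([0.6291, 0.1165]), -175.2, array([133.,  29.]), 137) (0.45, array([0.6518, 0.2844]), array([0.6383, 0.2833]), 178.5, array([133.,  29.]), 145)
spatula (0.47, array([0.6506, 0.2839]), array([0.6383, 0.2814]), 177.6, array([141.,  33.]), 185)
```

View pics/g.png

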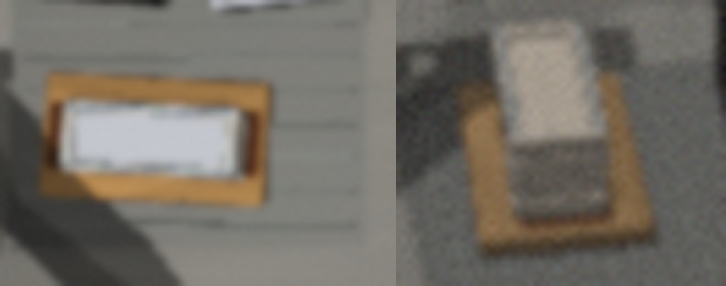

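The pile is flush to about 3 mm, flat and centred on the board. The arm is clear, so I'm handing in.

```bash
python3 -c "
from station import ctrl
print(ctrl.job_done())"
```

```text
the job is handed in; nothing more can be done
None
```

I handed the job in with all four plates piled in the middle of the board, edges flush to about 3 mm, the one spoon that was there in the steel pan and the spatula in the black pan; the oil bottle, copper pot and ramekin were not moved, and the hand-in returned no verdict.

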